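Put the pool league trophy back together

ROBOT

A 6-joint arm with a two-finger parallel gripper is mounted at the origin on the work surface. World frame = base frame: x ahead of the robot, y to its left, z up, the work surface at z = 0. Lengths are in m, angles in degrees, forces in N, time in s.
With the tool pointing down it reaches from about 0.3 to 0.75 m from the base axis. Payload 8.5 kg.
Tool frame: the origin (TCP) lies between the finger pads; the fingertips stand ahead of it and the grasp point (between the pads) lies 8 mm behind it (env.tcp_to_tips is the z of the fingertips in the tool frame, in m); z points along the fingers, x is the direction in which the jaws open and shut, and the axes are right-handed (so a half turn about z gives the same grasp; the last joint's range is limited). The gripper opens to 85 mm and grips with 20 to 120 N. Pads are 22 mm wide; open, the fingers measure 114 mm over their backs; the gripper's body (76 mm by 85 mm) begins 54 mm behind the grasp point. The pads swing forward as they close: fully open they stand 13 mm farther back than shut.
Start: joints at [-84.242, 21.807, 74.336, -0, 83.858, -12.336], TCP at [0.171, -0.523, 0.242] pointing down, gripper open.
Joint ranges: [-178.18, 178.18], [-50.72, 133.34], [12.68, 142.11], [-81.47, 261.47], [9.98, 163.14], [-165.26, 165.26]. Speed limits (degrees/s): [136.94, 136.94, 180, 180, 180, 180].

INTERFACE

Orientations are given as a 3x3 rotation matrix whose columns are the frame's x, y, z axes.
In Python, from rig import observe, viewer, env gives the robot as it stands.
- The arm moves only by the tool jog_arm, never from a script. Its arguments are lists of equal length, an entry for each row: "dr": the turn, a rotation vector about the tool's x, y, z in rad, a list of three; "slide": the shift along the tool's x, y, z in m, a list of three; "gripper": the opening, from -1 (shut) to 1 (fully open), so that 0 is half open. In form: {"dr": [[rx, ry, rz], ...], "slide": [[dx, dy, dz], ...], "gripper": [gripper, ...]}. A call has exactly 10 rows; each row shifts and turns the commanded pose from where the row before left it, along the tool's axes as they then stand; what a row does not reach is not made up. A row lasts 1/10 s, in which the tool goes at most 50 mm and 8.59 degrees, less where a joint would pass 70% of its speed; a pose out of reach is approached as far as the arm can. A call is refused whole if a number of a shift passes 0.05 or a number of a turn 0.15, either way. A call with a gripper value outside its range is refused whole. The fingers move at their own pace and stop on an object; "force" is the grip in N (left out, the last holds). Time passes only in rows, so rows that do not move let the fingers close, or fill a call up. It gives the time, the measured TCP pose, the force and the opening at its end, in the units of the state.
- observe(): the state, without advancing time (a new reading comes with each control period).
- viewer.get_image(name): name is "side" or "top" or "wrist"; returns a dict with "pixels" (400x640x3 uint8, blue, green, red), "camera_matrix" (3x3 intrinsics, pixels), "dist_coeffs" ([k1, k2, p1, p2, k3] as OpenCV has them; the pictures are not rectified), "R" (3x3) and "t" (3): a world point X has camera coordinates R X + t. Camera axes: x right, y down, z forward; pixel columns grow to the right and rows downward; lengths in m; the calibration is good to about 2 mm. A picture is of the moment at which its call begins. There is no depth.
- env.close_job(): hands the job in, once; it reports no verdict.
The state is a dict: "time_s": time; "q": joint angles; "qvel": joint speeds; "joint_efforts": joint torques, N m; "position": TCP position; "tool_rot": TCP orientation; "ft_force": force on the tool from outside, world axes, zero at the start; "wrist_torque": the same for the moment, N m; "grip_width": finger opening in m.
Only numpy, scipy, OpenCV 4.12 (cv2) and the standard library are available. Lean on these libraries where they do the work, as an engineer would, in place of code of your own. Each camera call takes 0.05 s, during which the arm holds its last target.

TASK

The pool league trophy has been taken apart for polishing: rebuild it on the cream mat, one part after another. First stand the wide wooden plinth in the middle of the cream mat so that it is wholly on it, then seat the black drum in the plinth's recess, then the brass goblet in the drum's recess, and last rest the black ball in the goblet's mouth. Every part must be upright and fully seated; leave the red ball, the steel tumbler and the blue chalk where they are.

Things in the scene. Friction and masses are not known exactly. Their poses are not given: they have to be found in the camera images.
- plinth_mid (a point): Loose round wooden plinth with brass band, 50 mm high, upright. Bottom flange 97 mm in diameter, 0 to 12 mm above the underside; above it a straight neck 60 mm in diameter, 12 to 50 mm up: grip it there. Recess in its top: 43 mm in diameter, 9 mm deep. 0.4 kg. Point: on its axis, 25 mm above its underside; z up.
- drum_mid (a point): Loose black drum with two silvery bands, 52 mm high, upright. Body 51 mm in diameter from 7 to 52 mm up; below it a spigot 36 mm in diameter, 7 mm long, bevelled. Recess in its top: 43 mm in diameter, 9 mm deep. Seated, its shoulder rests on the plinth: underside 43 mm above the plinth's underside. 0.25 kg. Point: on its axis, 26 mm above its underside; z up.
- goblet_mid (a point): Loose brass goblet, 60 mm high, upright. Bowl 50 mm in outer diameter from 22 to 60 mm up (grip there), mouth 40 mm in inner diameter; stem 20 mm; foot 50 mm in diameter from 7 mm up; below it a spigot 36 mm in diameter, 7 mm long. Seated, its underside is 45 mm above the drum's underside. 0.22 kg. Point: on its axis, 30 mm above its underside; z up.
- black_ball_mid (a point): Loose black pool ball with one white spot, 57.2 mm in diameter, lying in a small fixed white ring (40 mm wide, 8 mm high), its centre 33 mm above the table. Resting in the goblet's mouth its centre is 20 mm above the goblet's rim, 80 mm above the goblet's underside. 0.17 kg. Point: its centre; axes mean nothing.
- cream_mat_top (a point): Fixed round cream mat, 124 mm in diameter, 3 mm thick: the place for the trophy. Point: centre of its upper face, 3 mm above the table.
- maroon_mat_top (a point): Fixed round maroon (dark red) mat of the same size; not for this trophy. Point: centre of its upper face.
- red_ball_mid (a point): Red pool ball, 57.2 mm in diameter, lying loose in a fixed white ring like the black one's; to be left alone. Point: its centre.
- tumbler_mid (a point): Empty open steel tumbler, 72 mm across at the rim, 85 mm high, loose, the tallest thing here at the start; to be left alone. Point: on its axis, half-way up.
- chalk_mid (a point): Cube of blue cue chalk, 22 mm, loose; to be left alone. Point: its centre.
Not all that is in view belongs to the job. Leave any purple look-alike of the part that bears black_ball_mid alone. Of the things that look like the part that bears plinth_mid, take the one that is farthest from the robot's base at the start.

How it is judged:
By the outcome, as a careful person would: the job done as asked, in the order asked, and still so for the second after the job is handed in, with the robot touching nothing.
It also fails if it takes over 106 s, if anything falls off the work surface, if the arm or the gripper's body presses on something with over 40 N, if the wrist force passes 120 N, or if a joint passes its speed limit or range.

## Working session

There is one attempt and no reset: what is moved stays moved. The work goes in short steps, Python scripts to look and compute and a tool call to move; the robot and the scene stay as the last step left them, time stands still between calls to the robot, and variables do not carry over. Pictures are saved under pics/ and viewed, and the job is handed in when it is done.

Besides the shell and the picture viewer there is one more tool, called after ">>>" by a JSON object that holds its "fn" and its "kwargs". jog_arm: Moves the arm, as the interface text tells. Its arguments: {"type":"object","properties":{"dr":{"type":"array","items":{"type":"array","items":{"type":"number"}}},"slide":{"type":"array","items":{"type":"array","items":{"type":"number"}}},"gripper":{"type":"array","items":{"type":"number"}},"force":{"type":"number"}},"required":["dr","slide","gripper"]}

```bash
ls; mkdir -p pics
cat > h.py <<'E'
import numpy as np, cv2
from rig import observe, viewer, env
def grab(n,f=None):
    d=viewer.get_image(n)
    if f: cv2.imwrite('pics/'+f,d['pixels'])
    return d
def ray(d,uv):
    K=np.array(d['camera_matrix'],float);D=np.array(d['dist_coeffs'],float)
    R=np.array(d['R']);t=np.array(d['t']).ravel()
    p=cv2.undistortPoints(np.array([[uv]],float),K,D)[0,0]
    return -R.T@t, R.T@np.array([p[0],p[1],1.])
def plane(d,uv,z):
    c,r=ray(d,uv); return c+r*(z-c[2])/r[2]
def proj(d,X):
    K=np.array(d['camera_matrix'],float);D=np.array(d['dist_coeffs'],float)
    return cv2.projectPoints(np.array(X,float).reshape(-1,3),cv2.Rodrigues(np.array(d['R'],float))[0],np.array(d['t'],float),K,D)[0].reshape(-1,2)
E
python3 - <<'E'
from h import *
for n in('side','top','wrist'):
    d=grab(n,n+'0.png')
    R=np.array(d['R']);print(n,(-R.T@np.array(d['t']).ravel()).round(3),R[2].round(2))
s=observe();print(s['time_s'],s['position'],np.array(s['tool_rot']).round(3).tolist(),s['grip_width'],env.tcp_to_tips)
E
```

```text
pics
side [0.403 0.663 0.534] [ 0.06 -0.83 -0.56]
top [0.344 0.016 1.285] [ 0.09 -0.01 -1.  ]
wrist [ 0.236 -0.502  0.373] [-0.25 -0.08 -0.96]
0.15 [ 0.17079528 -0.5226128   0.2418913 ] [[0.311, -0.951, -0.0], [-0.951, -0.311, 0.001], [-0.001, -0.0, -1.0]] 0.08514929796868322 0.011
```

View pics/top0.png

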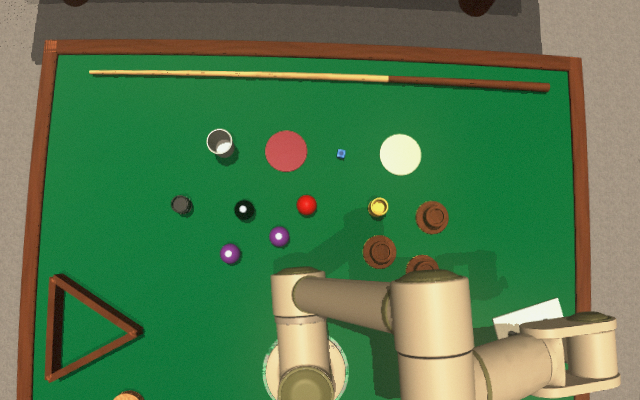

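View pics/side0.png

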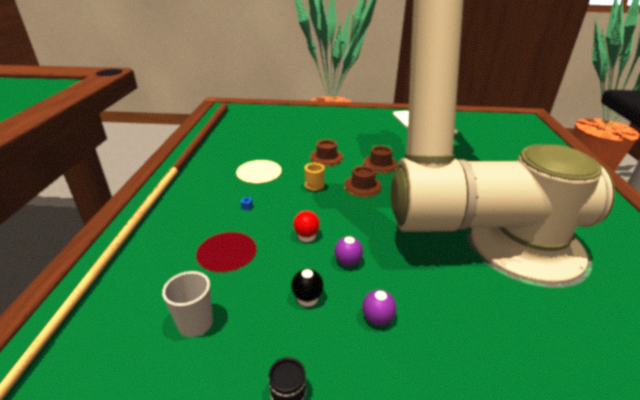

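View pics/wrist0.png

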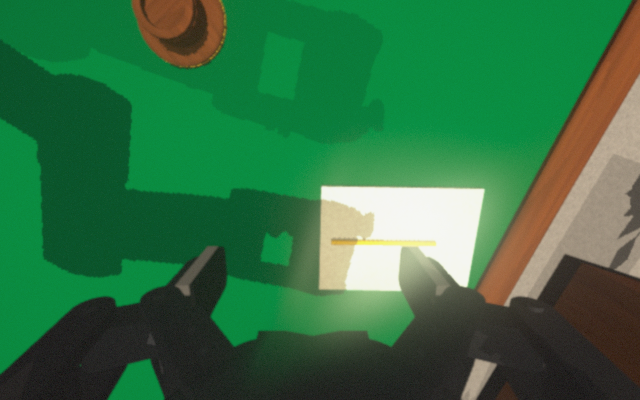

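The top view shows three plinth candidates at about (432,217), (379,252) and (422,268), the last partly hidden. The drum is near (181,205), the black ball (244,210), the goblet (378,207) and the cream mat (400,154). The purple balls are at (279,236) and (230,253). I'll enlarge and measure these.

Run:
```python
from h import *
d=grab('top');s=grab('side')
im=d['pixels']
cv2.imwrite('pics/c1.png',np.vstack([cv2.resize(im[190:290,350:470],None,fx=5,fy=5,interpolation=cv2.INTER_CUBIC)]))
a=cv2.resize(im[120:230,160:270],None,fx=5,fy=5,interpolation=cv2.INTER_CUBIC)
cv2.imwrite('pics/c2.png',a)
cv2.imwrite('pics/c3.png',cv2.resize(s['pixels'][130:250,220:420],None,fx=4,fy=4,interpolation=cv2.INTER_CUBIC))
for n,uv,z in [('P1',(433,216),.041),('P2',(378,252),.041),('P3',(423,270),.05),('mat',(400,154),.003),('gob',(378,207),.06),('drum',(181,205),.052),('ball',(244,210),.033),('red',(306,205),.033),('tum',(220,142),.085),('chalk',(341,154),.022),('maroon',(286,151),.003)]:
    p=plane(d,uv,z);print(n,p.round(3),np.hypot(*p[:2]).round(3))
```

```text
P1 [ 0.452 -0.351  0.041] 0.572
P2 [ 0.346 -0.195  0.041] 0.398
P3 [ 0.3   -0.321  0.05 ] 0.439
mat [ 0.636 -0.263  0.003] 0.688
gob [ 0.471 -0.19   0.06 ] 0.508
drum [0.46  0.359 0.052] 0.584
ball [0.453 0.184 0.033] 0.489
red [0.473 0.01  0.033] 0.473
tum [0.635 0.252 0.085] 0.683
chalk [ 0.625 -0.087  0.022] 0.631
maroon [0.633 0.073 0.003] 0.637
```

View pics/c1.png

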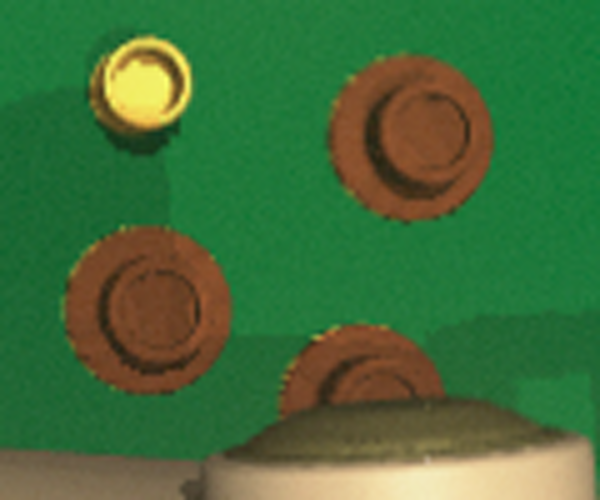

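View pics/c2.png

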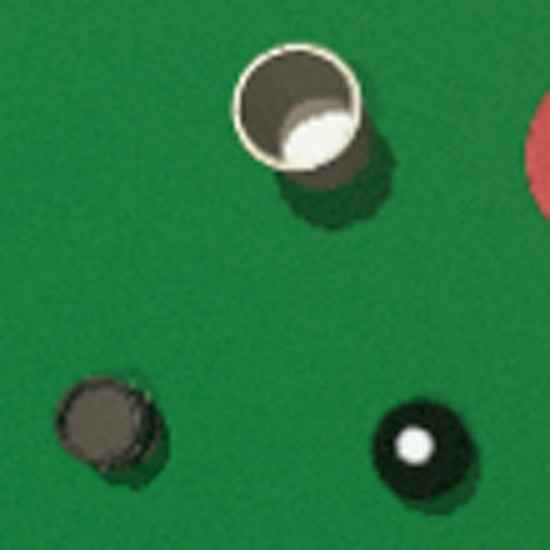

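View pics/c3.png

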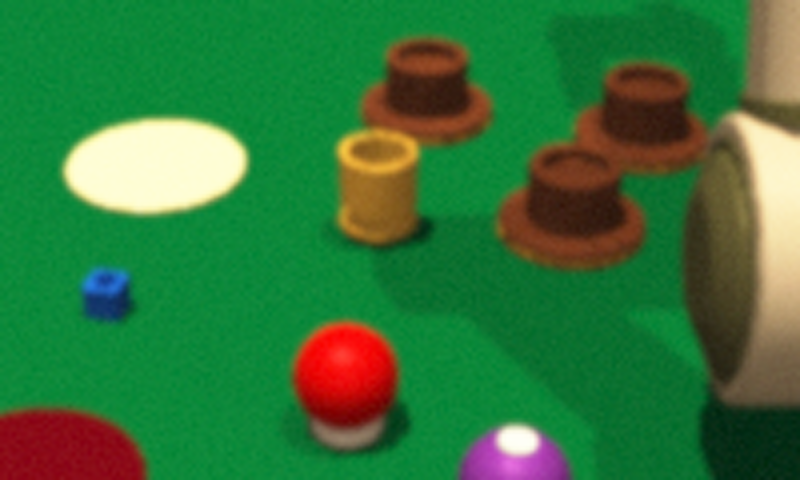

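The plinth to take is P1 at (432,217). It stands 0.572 m from the base, against 0.398 m for (379,252) and 0.439 m for (422,268), and the crop shows it clearly. The black ball is at (244,210); the other two balls that look like it are purple. Next I'll take finer centroids.

```bash
cat >> h.py <<'E'
def blob(mask,near):
    n,l,st,c=cv2.connectedComponentsWithStats(mask.astype(np.uint8))
    i=min([i for i in range(1,n) if st[i,4]>30],key=lambda i:np.hypot(*(c[i]-near)))
    return (l==i).astype(np.uint8),c[i],st[i]
def circ(d,m,z):
    cs,_=cv2.findContours(m,cv2.RETR_EXTERNAL,cv2.CHAIN_APPROX_NONE)
    p=max(cs,key=len)[:,0].astype(float)
    h=cv2.convexHull(p.astype(np.float32))[:,0]
    P=np.array([plane(d,q,z)[:2] for q in p])
    A=np.c_[2*P,np.ones(len(P))];b=(P**2).sum(1)
    x=np.linalg.lstsq(A,b,rcond=None)[0]
    return x[:2],2*np.sqrt(x[2]+x[0]**2+x[1]**2)
def go(p):
    s=observe();R=np.array(s['tool_rot']);dp=np.array(p)-np.array(s['position'])
    print('t',round(s['time_s'],2),'pos',np.array(s['position']).round(4),'slide',(R.T@dp).round(4),'w',round(s['grip_width'],4))
E
python3 - <<'E'
from h import *
d=grab('top');im=d['pixels'];hsv=cv2.cvtColor(im,cv2.COLOR_BGR2HSV);H,S,V=cv2.split(hsv)
green=(H>50)&(H<85)&(S>90)
m,c,_=blob((H<15)&(S>90)&(V>25)&~green,(430,217));print('P1',c,circ(d,m,.006))
m,c,_=blob((V>200)&(S<90),(400,154));print('mat',c,circ(d,m,.003))
m,c,_=blob((H>15)&(H<35)&(S>90)&(V>60),(378,207));print('gob',c,circ(d,m,.06))
m,c,_=blob((S<70)&(V<200),(181,205));print('drum',c,circ(d,m,.052))
m,c,st=blob((V<45),(244,210));print('ball',c,st,circ(d,m,.04))
c0=np.array([.452,-.351])
go([.452,-.351,.20])
E
```

```text
P1 [432.13428571 216.78571429] (array([ 0.45164608, -0.35787451]), np.float64(0.0908019489124818))
mat [399.97737557 154.17873303] (array([ 0.63571052, -0.26321682]), np.float64(0.12035219764842711))
gob [377.64705882 206.86928105] (array([ 0.47138269, -0.18907184]), np.float64(0.052817993337379646))
drum [180.19067797 204.11016949] (array([0.46303166, 0.36114577]), np.float64(0.04656070018926296))
ball [244.39393939 209.97835498] [235 201  19  19 231] (array([0.45365346, 0.18317696]), np.float64(0.05121834136623446))
t 0.3 pos [ 0.1708 -0.5227  0.2421] slide [-0.0758 -0.3206  0.0422] w 0.0852
```

>>> {"fn": "jog_arm", "kwargs": {"dr": [[0,0,0],[0,0,0],[0,0,0],[0,0,0],[0,0,0],[0,0,0],[0,0,0],[0,0,0],[0,0,0],[0,0,0]], "slide": [[-0.008,-0.036,0.004],[-0.008,-0.036,0.004],[-0.008,-0.036,0.004],[-0.008,-0.036,0.004],[-0.008,-0.036,0.004],[-0.008,-0.036,0.004],[-0.008,-0.036,0.004],[-0.008,-0.036,0.004],[-0.008,-0.031,0.004],[0,0,0]], "gripper": [1,1,1,1,1,1,1,1,1,1], "force": 50}}

```text
time_s: 1.3
position: [0.454, -0.3529, 0.2056]
tool_rot: [[0.314, -0.949, -0.0], [-0.949, -0.314, 0.001], [-0.001, -0.0, -1.0]]
ft_force: [-0.8, 0.1, -0.3]
grip_width: 0.085
```

Run:
```python
from h import *
d=grab('wrist','w1.png');go([.452,-.355,.1])
```

```text
t 1.35 pos [ 0.4527 -0.3541  0.2059] slide [0.0007 0.0009 0.1059] w 0.0854
```

View pics/w1.png

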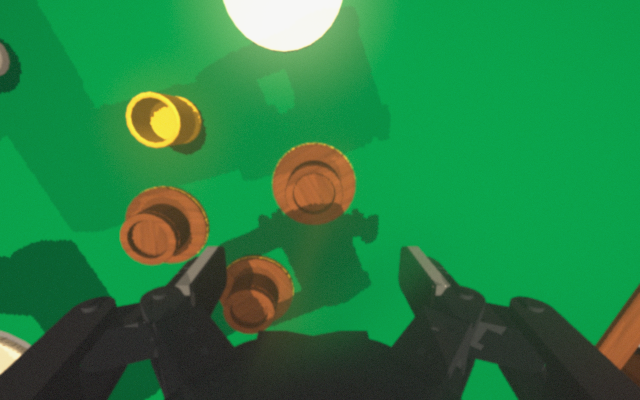

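The wrist view shows P1 at (314,183), centred in x between the jaws, with the mat at the top and the goblet at (160,120). I'll measure P1 from this view.

Run:
```python
from h import *
d=grab('wrist');im=d['pixels'];hsv=cv2.cvtColor(im,cv2.COLOR_BGR2HSV);H,S,V=cv2.split(hsv)
m,c,st=blob(((H<18)|(H>170))&(S>80)&(V>40),(314,183));print('P1',c,st,circ(d,m,.010))
m2,c2,st2=blob((V>200)&(S<80),(284,10));print('mat',st2,circ(d,m2[:],.003))
m3,c3,st3=blob((H>20)&(H<35)&(S>120)&(V>60),(160,120));print('gob',c3,st3)
print(proj(d,[[.4527,-.3541,.032],[.4516,-.3579,.041],[.452,-.351,.041]]))
print(plane(d,(314,193),.041))
cv2.imwrite('pics/w1c.png',cv2.resize(im[130:240,230:400],None,fx=4.5,fy=4.5,interpolation=cv2.INTER_CUBIC))
```

```text
P1 [312.59212121 181.75030303] [ 272  143   82   79 4950] (array([ 0.450926  , -0.35523988]), np.float64(0.09235611584146695))
mat [ 223    0  118   50 4303] (array([ 0.6087547 , -0.26988979]), np.float64(0.08208776056437836))
gob [160.03266129 117.1516129 ] [ 124   90   77   57 2480]
[[312.23308993 186.01309893]
 [315.32784714 189.96614704]
 [309.20322959 187.59939994]]
[ 0.44804693 -0.35761131  0.041     ]
```

View pics/w1c.png

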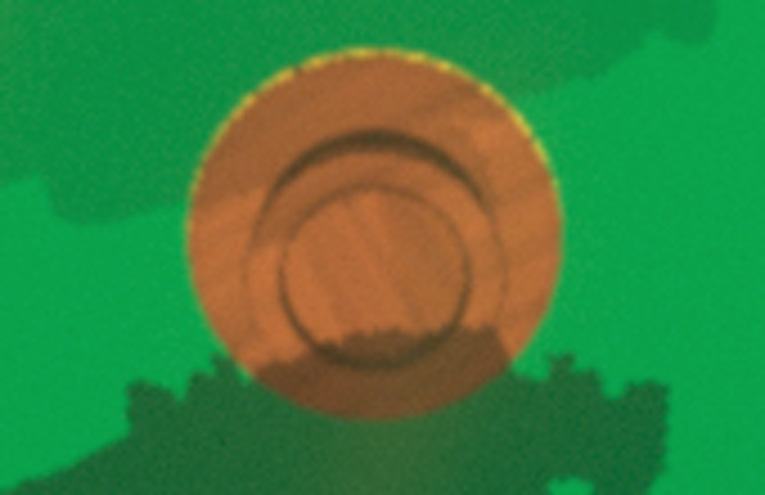

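>>> {"fn": "jog_arm", "kwargs": {"dr": [[0,0,0],[0,0,0],[0,0,0],[0,0,0],[0,0,0],[0,0,0],[0,0,0],[0,0,0],[0,0,0],[0,0,0]], "slide": [[0.001,0.002,0.03],[0,0,0.04],[0,0,0.04],[0,0,0.03],[0,0,0.02],[0,0,0.013],[0,0,0],[0,0,0],[0,0,0],[0,0,0]], "gripper": [1,1,1,1,1,1,1,1,0.2,-1]}}

```text
time_s: 2.4
position: [0.4503, -0.3569, 0.0345]
tool_rot: [[0.311, -0.951, 0.001], [-0.951, -0.311, -0.001], [0.001, -0.001, -1.0]]
ft_force: [-3.5, 0.9, 41.2]
grip_width: 0.0592
```

>>> {"fn": "jog_arm", "kwargs": {"dr": [[0,0,0],[0,0,0],[0,0,0],[0,0,0],[0,0,0],[0,0,0],[0,0,0],[0,0,0],[0,0,0],[0,0,0]], "slide": [[0,0,0],[0,0,0],[0,0,0],[0,0,0],[0,0,0],[0,0,-0.01],[0,0,-0.01],[0,0,-0.02],[0,0,-0.02],[0,0,0]], "gripper": [-1,-1,-1,-1,-1,-1,-1,-1,-1,-1]}}

```text
time_s: 3.4
position: [0.451, -0.3578, 0.0963]
tool_rot: [[0.311, -0.951, 0.004], [-0.95, -0.311, -0.004], [0.005, -0.002, -1.0]]
ft_force: [0.2, 0.1, -3.0]
grip_width: 0.0585
```

Run:
```python
from h import *
d=grab('wrist','w2.png');go([.6357,-.2632,.1])
d=grab('side','s2.png')
```

```text
t 3.45 pos [ 0.4504 -0.3572  0.0945] slide [-0.0318 -0.2053 -0.0053] w 0.0588
```

View pics/w2.png

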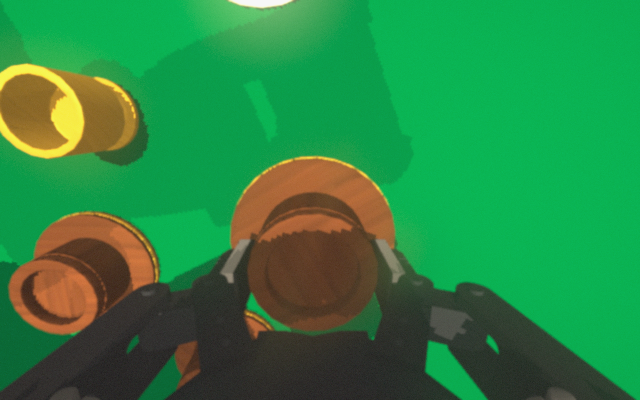

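View pics/s2.png

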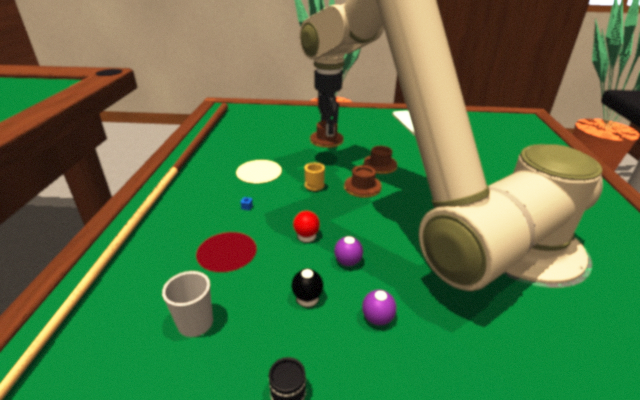

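Run:
```python
from h import *
s=observe();print(env.tcp_to_tips,s['ft_force'],s['position'])
p=np.array(s['position'])
d=grab('side')
im=d['pixels'];cv2.imwrite('pics/s2c.png',cv2.resize(im[60:180,270:380],None,fx=5,fy=5,interpolation=cv2.INTER_CUBIC))
for z in (p[2]-.03,p[2]-.035,p[2],p[2]+.02): print(z,(proj(d,[p[0],p[1],z])-[270,60])*5)
w=grab('wrist');im=w['pixels'];hsv=cv2.cvtColor(im,cv2.COLOR_BGR2HSV);H,S,V=cv2.split(hsv)
a=plane(w,(231,231),0);b=plane(w,(395,231),0)
for z in (.05,.06,.07,.075,.08): print(z,np.linalg.norm(plane(w,(231,229),z)-plane(w,(395,229),z)))
```

```text
0.011 [-0.40113813  0.06145579 -3.58802435] [ 0.44999634 -0.35673203  0.09335836]
0.06335836304209218 [[281.77035042 390.2947321 ]]
0.05835836304209217 [[281.59289678 398.22687226]]
0.09335836304209218 [[282.85356401 341.86049071]]
0.11335836304209218 [[283.5937876  308.74784595]]
0.05 0.10498559752225753
0.06 0.09894850851970811
0.07 0.09291141951715869
0.075 0.08989287501588403
0.08 0.08687433051460927
```

View pics/s2c.png

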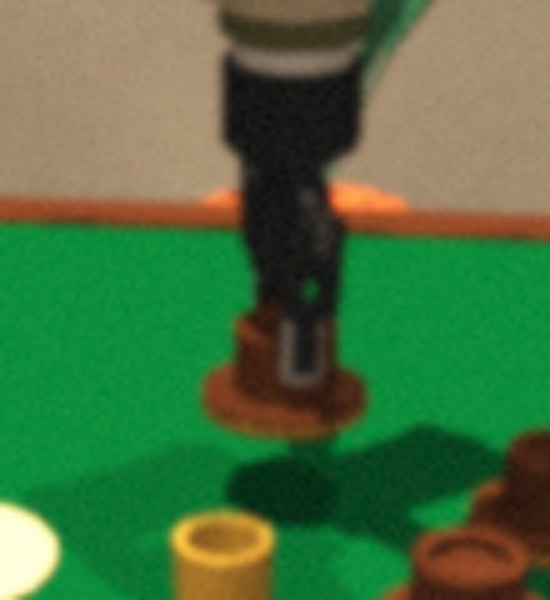

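>>> {"fn": "jog_arm", "kwargs": {"dr": [[0,0,0],[0,0,0],[0,0,0],[0,0,0],[0,0,0],[0,0,0],[0,0,0],[0,0,0],[0,0,0],[0,0,0]], "slide": [[-0.004,-0.025,0],[-0.004,-0.03,0],[-0.004,-0.03,0],[-0.004,-0.03,0],[-0.004,-0.03,0],[-0.004,-0.03,0],[-0.004,-0.02,0],[-0.004,-0.01,0],[0,0,0],[0,0,0]], "gripper": [-1,-1,-1,-1,-1,-1,-1,-1,-1,-1]}}

```text
time_s: 4.6
position: [0.6342, -0.263, 0.0927]
tool_rot: [[0.31, -0.951, -0.001], [-0.951, -0.31, 0.0], [-0.001, 0.001, -1.0]]
ft_force: [0.7, 1.1, -2.9]
grip_width: 0.0589
```

Run:
```python
from h import *
d=grab('wrist','w3.png');go([.6357,-.2632,.04]);t=grab('top','t3.png')
cv2.imwrite('pics/t3c.png',cv2.resize(t['pixels'][100:210,340:460],None,fx=5,fy=5,interpolation=cv2.INTER_CUBIC))
```

```text
t 4.65 pos [ 0.6341 -0.2634  0.093 ] slide [ 0.0004 -0.0017  0.053 ] w 0.0586
```

View pics/w3.png

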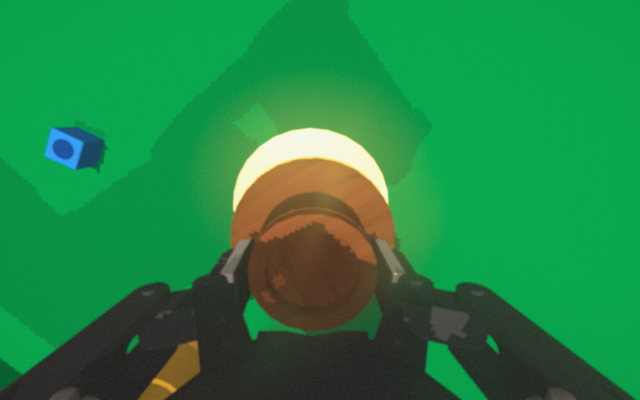

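View pics/t3c.png

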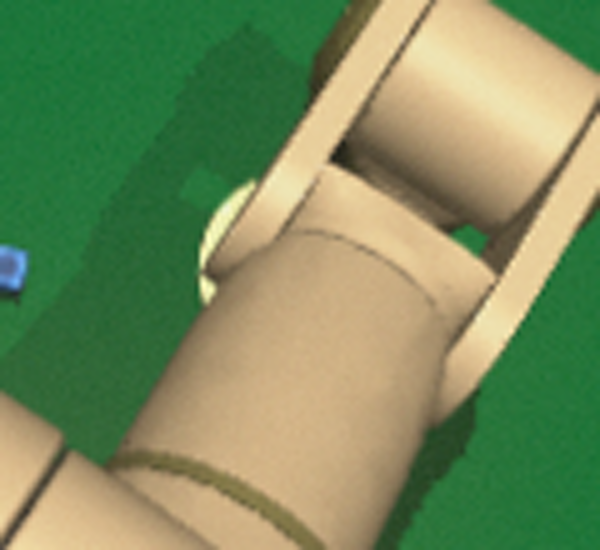

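The wrist view shows the plinth held over the mat. The visible arc of the mat runs from (234,195) through (311,128) to (388,195), and the flange top is at (313,157). I'll fit both arcs.

Run:
```python
from h import *
from scipy.optimize import least_squares
d=grab('wrist');im=d['pixels'];hsv=cv2.cvtColor(im,cv2.COLOR_BGR2HSV);H,S,V=cv2.split(hsv)
br=((H<20)&(S>110)&(V>60)).astype(np.uint8); cr=((V>180)&(S<150)&(H<45)&~(br>0)).astype(np.uint8)
def top(m,c0,c1,r0,r1):
    o=[]
    for c in range(c0,c1,3):
        r=np.where(m[r0:r1,c])[0]
        if len(r):o.append((c,r0+r[0]))
    return o
def fit(p,z,r):
    P=np.array([plane(d,q,z)[:2] for q in p])
    f=least_squares(lambda x:np.hypot(*(P-x).T)-r,P.mean(0)-[.03,0],loss='soft_l1',f_scale=.001)
    return f.x,np.abs(f.fun).mean()
pm=top(cr,240,384,110,200);pf=top(br,238,388,140,230)
print(pm[::8],pf[::8])
print('mat',fit(pm,.003,.062))
for z in(.060,.065,.07):print('fl',z,fit(pf,z,.0485))
print(observe()['position'])
```

```text
[(240, np.int64(169)), (264, np.int64(143)), (288, np.int64(130)), (312, np.int64(127)), (336, np.int64(132)), (360, np.int64(145))] [(238, np.int64(204)), (262, np.int64(175)), (286, np.int64(163)), (310, np.int64(159)), (334, np.int64(162)), (358, np.int64(172)), (382, np.int64(196))]
mat (array([ 0.63454819, -0.26163327]), np.float64(0.00020748179789095928))
fl 0.06 (array([ 0.63299355, -0.2639619 ]), np.float64(0.00019993104752446576))
fl 0.065 (array([ 0.63340683, -0.26385878]), np.float64(0.00015934365695218264))
fl 0.07 (array([ 0.63383969, -0.26373938]), np.float64(0.00027977014309244137))
[ 0.63423305 -0.26352361  0.09335241]
```

>>> {"fn": "jog_arm", "kwargs": {"dr": [[0,0,0],[0,0,0],[0,0,0],[0,0,0],[0,0,0],[0,0,0],[0,0,0],[0,0,0],[0,0,0],[0,0,0]], "slide": [[0,-0.0015,0.01],[0,0,0.015],[0,0,0.012],[0,0,0.008],[0,0,0.004],[0,0,0.003],[0,0,0.001],[0,0,0],[0,0,0],[0,0,0]], "gripper": [-1,-1,-1,-1,-1,-1,-1,-1,-1,-1]}}

```text
time_s: 5.75
position: [0.6366, -0.2624, 0.0407]
tool_rot: [[0.311, -0.951, 0.001], [-0.951, -0.311, -0.0], [0.0, -0.0, -1.0]]
ft_force: [-0.1, -0.7, -3.1]
grip_width: 0.0587
```

>>> {"fn": "jog_arm", "kwargs": {"dr": [[0,0,0],[0,0,0],[0,0,0],[0,0,0],[0,0,0],[0,0,0],[0,0,0],[0,0,0],[0,0,0],[0,0,0]], "slide": [[0,0,0.001],[0,0,0.001],[0,0,0.0005],[0,0,0.0005],[0,0,0.0],[0,0,0],[0,0,0.0],[0,0,0],[0,0,0],[0,0,0]], "gripper": [-1,-1,-1,-1,-1,-1,-1,-1,-1,-1]}}

```text
time_s: 6.75
position: [0.6364, -0.2623, 0.0379]
tool_rot: [[0.311, -0.951, 0.0], [-0.951, -0.311, -0.0], [0.0, -0.0, -1.0]]
ft_force: [-3.8, 3.6, 5.8]
grip_width: 0.0586
```

>>> {"fn": "jog_arm", "kwargs": {"dr": [[0,0,0],[0,0,0],[0,0,0],[0,0,0],[0,0,0],[0,0,0],[0,0,0],[0,0,0],[0,0,0],[0,0,0]], "slide": [[0,0,0],[0,0,0],[0,0,0],[0,0,0],[0,0,-0.02],[0,0,-0.03],[0,0,-0.04],[0,0,-0.05],[0,0,-0.02],[0,0,0]], "gripper": [0.7,1,1,1,1,1,1,1,1,1]}}

```text
time_s: 7.75
position: [0.6374, -0.2629, 0.2015]
tool_rot: [[0.311, -0.951, 0.006], [-0.951, -0.311, -0.004], [0.006, -0.005, -1.0]]
ft_force: [-0.7, -0.1, 0.9]
grip_width: 0.0852
```

Run:
```python
from h import *
d=grab('wrist','w4.png');go([.46,.36,.2]);s=grab('side');cv2.imwrite('pics/s4c.png',cv2.resize(s['pixels'][120:220,200:360],None,fx=5,fy=5,interpolation=cv2.INTER_CUBIC))
im=d['pixels'];hsv=cv2.cvtColor(im,cv2.COLOR_BGR2HSV);H,S,V=cv2.split(hsv)
m,c,st=blob(((H<18)|(H>170))&(S>80)&(V>40),(310,190));print(c,st,circ(d,m,.010))
```

```text
t 7.8 pos [ 0.6368 -0.2624  0.1986] slide [-0.6466 -0.0254 -0.0028] w 0.0854
[309.81821972 181.18720033] [ 270  142   82   82 4797] (array([ 0.63961441, -0.26058601]), np.float64(0.08805337019441078))
```

View pics/w4.png

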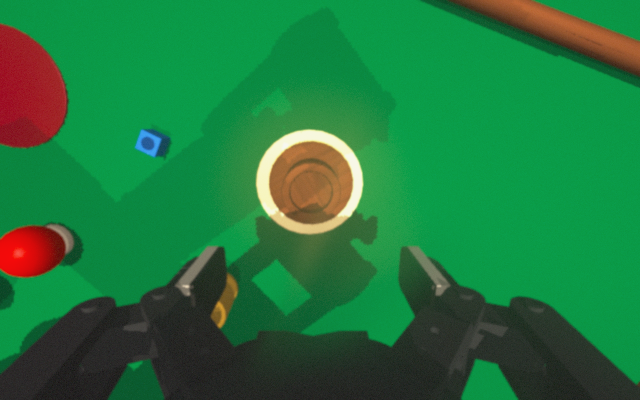

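View pics/s4c.png

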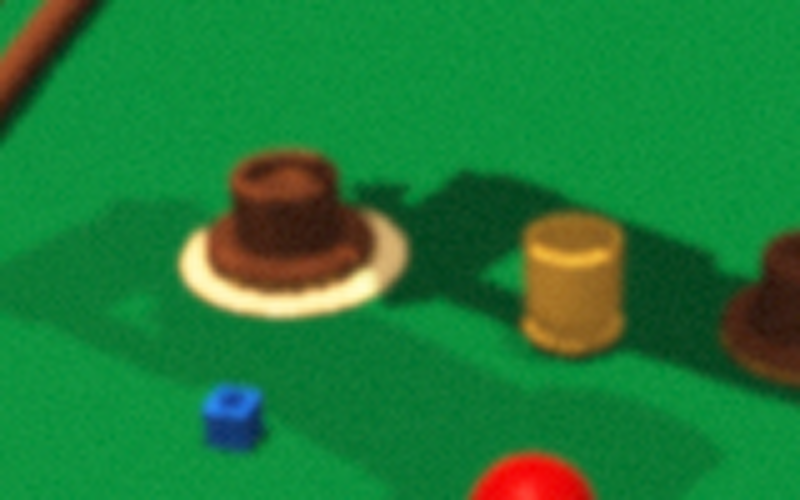

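The plinth is centred on the mat and upright: in the wrist view the flange spans 270–352 px and the mat 257–363 px. The drum is next.

>>> {"fn": "jog_arm", "kwargs": {"dr": [[0,0,0],[0,0,0],[0,0,0],[0,0,0],[0,0,0],[0,0,0],[0,0,0],[0,0,0],[0,0,0],[0,0,0]], "slide": [[-0.04,-0.002,0],[-0.045,-0.002,0],[-0.045,-0.002,0],[-0.045,-0.002,0],[-0.045,-0.002,0],[-0.045,-0.002,0],[-0.045,-0.002,0],[-0.045,-0.002,0],[-0.045,-0.002,0],[-0.045,-0.002,0]], "gripper": [1,1,1,1,1,1,1,1,1,1]}}

```text
time_s: 8.85
position: [0.5158, 0.1685, 0.1956]
tool_rot: [[0.31, -0.951, -0.003], [-0.951, -0.31, -0.0], [-0.001, 0.003, -1.0]]
ft_force: [0.6, -0.6, -0.1]
grip_width: 0.0855
```

>>> {"fn": "jog_arm", "kwargs": {"dr": [[0,0,0],[0,0,0],[0,0,0],[0,0,0],[0,0,0],[0,0,0],[0,0,0],[0,0,0],[0,0,0],[0,0,0]], "slide": [[-0.045,-0.002,0],[-0.045,-0.002,0],[-0.045,-0.002,0],[-0.045,0,0],[-0.02,0,0],[0,0,0],[0,0,0],[0,0,0],[0,0,0],[0,0,0]], "gripper": [1,1,1,1,1,1,1,1,1,1]}}

```text
time_s: 9.85
position: [0.4612, 0.3581, 0.1973]
tool_rot: [[0.309, -0.951, -0.0], [-0.951, -0.309, -0.0], [0.0, 0.0, -1.0]]
ft_force: [0.3, 0.7, -0.2]
grip_width: 0.0856
```

Run:
```python
from h import *
d=grab('wrist','w5.png');go([.463,.361,.2])
p=observe()['position'];print(proj(d,[p[0],p[1],.052]),proj(d,[p[0],p[1],.0]))
```

```text
t 9.9 pos [0.4612 0.3582 0.1973] slide [-0.0021 -0.0026 -0.0027] w 0.0857
[[311.95690868 192.44649478]] [[312.02319389 181.67290059]]
```

View pics/w5.png

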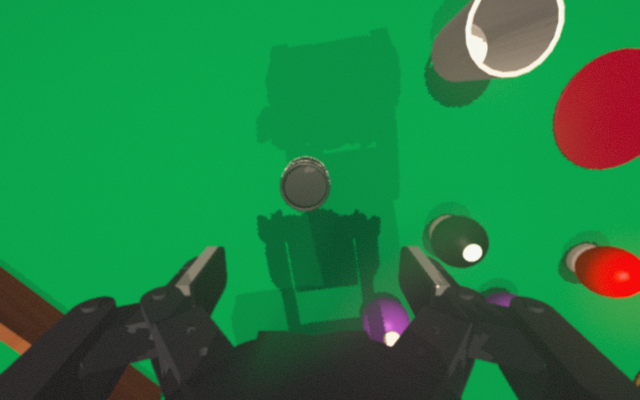

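Run:
```python
from h import *
d=grab('wrist');im=d['pixels']
hsv=cv2.cvtColor(im,cv2.COLOR_BGR2HSV);H,S,V=cv2.split(hsv)
m,c,st=blob(S<110,(305,185));print(c,st,circ(d,m,.05))
p=observe()['position']
print(plane(d,(305,186.5),.052)-p)
cv2.imwrite('pics/w5c.png',cv2.resize(im[140:230,250:370],None,fx=6,fy=6,interpolation=cv2.INTER_CUBIC))
```

```text
[304.98489141 183.5769594 ] [ 281  156   49   55 2118] (array([0.46644879, 0.36735878]), np.float64(0.05077885203326367))
[ 0.0035948   0.00831573 -0.14538175]
```

View pics/w5c.png

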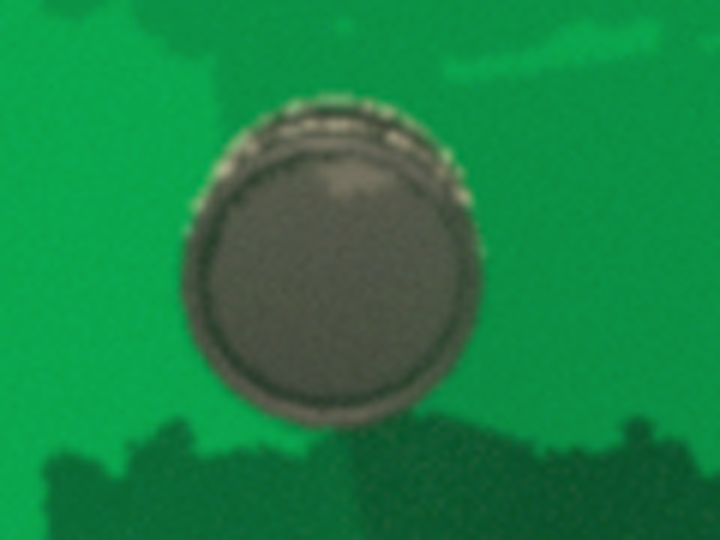

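>>> {"fn": "jog_arm", "kwargs": {"dr": [[0,0,0],[0,0,0],[0,0,0],[0,0,0],[0,0,0],[0,0,0],[0,0,0],[0,0,0],[0,0,0],[0,0,0]], "slide": [[-0.0035,-0.003,0.02],[-0.0035,-0.003,0.04],[0,0,0.04],[0,0,0.03],[0,0,0.02],[0,0,0.009],[0,0,0],[0,0,0],[0,0,0],[0,0,0]], "gripper": [1,1,1,1,1,1,1,1,0.4,0.2]}}

```text
time_s: 10.95
position: [0.4647, 0.3676, 0.0393]
tool_rot: [[0.311, -0.951, 0.002], [-0.951, -0.311, 0.001], [-0.0, -0.002, -1.0]]
ft_force: [-0.4, 0.5, 1.0]
grip_width: 0.0588
```

>>> {"fn": "jog_arm", "kwargs": {"dr": [[0,0,0],[0,0,0],[0,0,0],[0,0,0],[0,0,0],[0,0,0],[0,0,0],[0,0,0],[0,0,0],[0,0,0]], "slide": [[0,0,0],[0,0,0],[0,0,0],[0,0,0],[0,0,0],[0,0,-0.01],[0,0,-0.02],[0,0,-0.03],[0,0,-0.03],[0,0,-0.02]], "gripper": [-1,-1,-1,-1,-1,-1,-1,-1,-1,-1]}}

```text
time_s: 11.95
position: [0.4645, 0.3676, 0.151]
tool_rot: [[0.311, -0.951, 0.002], [-0.951, -0.311, 0.001], [-0.0, -0.002, -1.0]]
ft_force: [-0.5, 0.1, -2.4]
grip_width: 0.0484
```

Run:
```python
from h import *
d=grab('wrist','w6.png');go([.6357,-.2627,.15]);s=grab('side','s6.png')
```

```text
t 12.0 pos [0.4655 0.3681 0.1538] slide [0.6525 0.0343 0.0028] w 0.0485
```

View pics/w6.png

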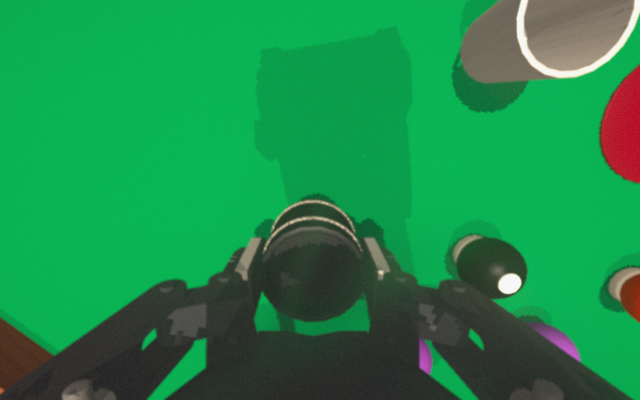

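View pics/s6.png

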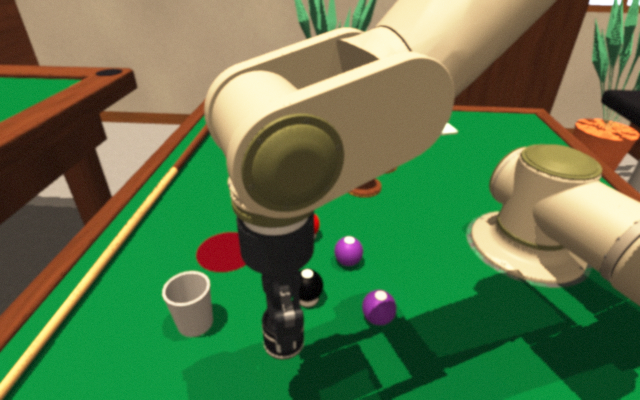

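>>> {"fn": "jog_arm", "kwargs": {"dr": [[0,0,0],[0,0,0],[0,0,0],[0,0,0],[0,0,0],[0,0,0],[0,0,0],[0,0,0],[0,0,0],[0,0,0]], "slide": [[0.03,0,0],[0.045,0.003,0],[0.045,0.003,0],[0.045,0.003,0],[0.045,0.003,0],[0.045,0.003,0],[0.045,0.003,0],[0.045,0.003,0],[0.045,0.003,0],[0.045,0.003,0]], "gripper": [-1,-1,-1,-1,-1,-1,-1,-1,-1,-1]}}

```text
time_s: 13.05
position: [0.5734, -0.0562, 0.1471]
tool_rot: [[0.31, -0.951, -0.002], [-0.951, -0.31, 0.001], [-0.001, 0.002, -1.0]]
ft_force: [0.6, 1.3, -1.4]
grip_width: 0.0485
```

>>> {"fn": "jog_arm", "kwargs": {"dr": [[0,0,0],[0,0,0],[0,0,0],[0,0,0],[0,0,0],[0,0,0],[0,0,0],[0,0,0],[0,0,0],[0,0,0]], "slide": [[0.045,0.003,0],[0.045,0.003,0],[0.045,0.001,0],[0.045,0,0],[0.025,0,0],[0.012,0,0],[0,0,0],[0,0,0],[0,0,0],[0,0,0]], "gripper": [-1,-1,-1,-1,-1,-1,-1,-1,-1,-1]}}

```text
time_s: 14.05
position: [0.6345, -0.2616, 0.1486]
tool_rot: [[0.312, -0.95, 0.0], [-0.95, -0.312, 0.0], [-0.0, -0.0, -1.0]]
ft_force: [-0.6, 1.0, -1.9]
grip_width: 0.0482
```

Run:
```python
from h import *
d=grab('wrist','w7.png');go([.6357,-.2627,.09]);s=grab('side','s7.png')
cv2.imwrite('pics/s7c.png',cv2.resize(s['pixels'][80:200,190:330],None,fx=5,fy=5,interpolation=cv2.INTER_CUBIC))
```

```text
t 14.1 pos [ 0.6346 -0.2618  0.1487] slide [ 0.0012 -0.0008  0.0587] w 0.0483
```

View pics/w7.png

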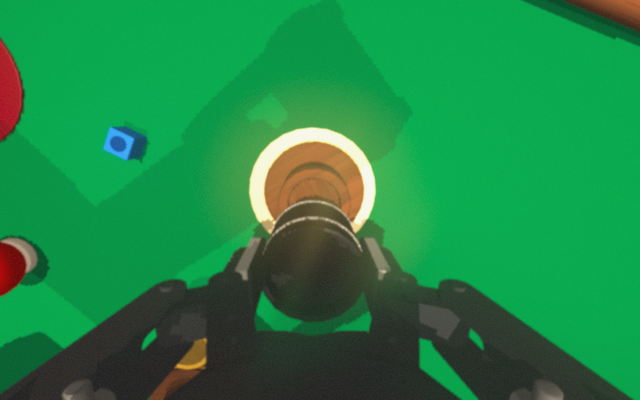

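View pics/s7c.png

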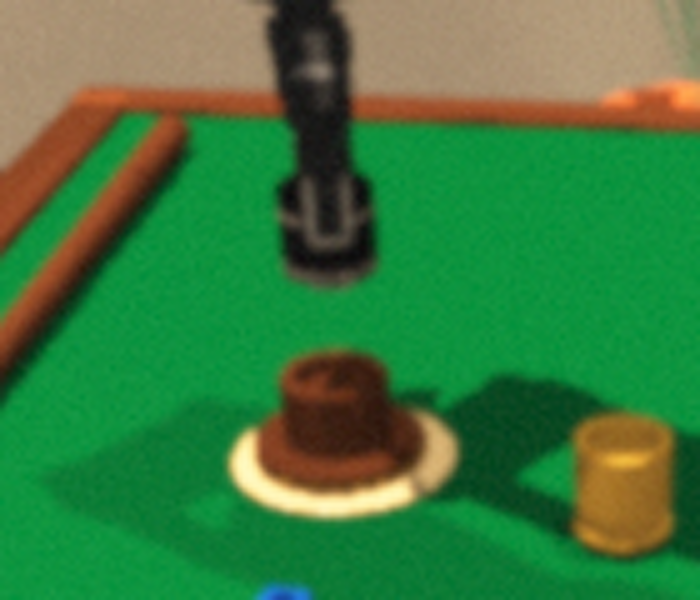

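```bash
cat >> h.py <<'E'
from scipy.optimize import least_squares
def fitc(d,p,z,r):
    P=np.array([plane(d,q,z)[:2] for q in p])
    f=least_squares(lambda x:np.hypot(*(P-x).T)-r,P.mean(0),loss='soft_l1',f_scale=.001)
    return f.x.round(4),np.abs(f.fun).mean().round(5)
def edge(m,c0,c1,r0,r1,last=False):
    o=[]
    for c in range(c0,c1,3):
        r=np.where(m[r0:r1,c])[0]
        if len(r):o.append((c,r0+(r[-1] if last else r[0])))
    return o
E
python3 - <<'E'
from h import *
d=grab('wrist');im=d['pixels'];hsv=cv2.cvtColor(im,cv2.COLOR_BGR2HSV);H,S,V=cv2.split(hsv)
br=((H<20)&(S>110)&(V>60)); green=(H>50)&(H<85)&(S>100)&(V>50)
pf=edge(br,270,356,135,210);print('plinth',fitc(d,[p for p in pf],.012,.0485))
pb=edge(~green,280,352,270,326,True);print(pb[::5]);
p=np.array(observe()['position'])
pb=[q for q in pb if 300<q[1]<325]
print('drum top',fitc(d,pb,p[2]+.0145,.0255),p)
cv2.imwrite('pics/w7c.png',cv2.resize(im[180:330,240:390],None,fx=4,fy=4,interpolation=cv2.INTER_CUBIC))
E
```

```text
plinth (array([ 0.6355, -0.2629]), np.float64(0.00025))
[(280, np.int64(309)), (295, np.int64(316)), (310, np.int64(320)), (325, np.int64(318)), (340, np.int64(313))]
drum top (array([ 0.6378, -0.2615]), np.float64(0.0003)) [ 0.63456505 -0.2623003   0.14858537]
```

View pics/w7c.png

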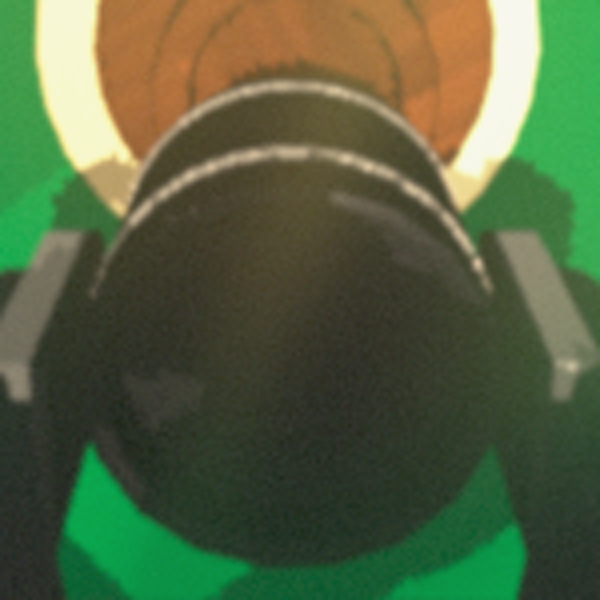

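Run:
```python
from h import *
s=grab('side');im=s['pixels']
p=np.array(observe()['position'])
def line(c,r):  # x at plane y = -0.2627
    a,b=ray(s,(c,r));k=(-.2627-a[1])/b[1];return (a+b*k).round(4)
g=im.astype(int)
for r in list(range(118,136,3))+list(range(154,170,3)):
    row=g[r,235:285];gr=row[:,1]-np.maximum(row[:,0],row[:,2])
    # subpixel at half-level
    h=35
    idx=np.where(gr<h)[0]
    if len(idx)==0: continue
    i,j=idx[0],idx[-1]
    L=235+i-1+(gr[i-1]-h)/(gr[i-1]-gr[i]);Rr=235+j+(h-gr[j])/(gr[j+1]-gr[j])
    print(r,L.round(2),Rr.round(2),line((L+Rr)/2,r), (Rr-L).round(1))
print(p)
```

```text
118 245.44 263.5 [ 0.6326 -0.2627  0.1554] 18.1
121 245.48 263.83 [ 0.6328 -0.2627  0.1472] 18.4
124 245.94 264.12 [ 0.6325 -0.2627  0.1389] 18.2
127 246.3 264.14 [ 0.6327 -0.2627  0.1306] 17.8
130 246.43 264.48 [ 0.6327 -0.2627  0.1221] 18.1
133 246.88 264.24 [ 0.6332 -0.2627  0.1136] 17.4
154 245.81 266.9 [ 0.6361 -0.2627  0.0515] 21.1
157 245.46 267.23 [ 0.6369 -0.2627  0.0423] 21.8
160 246.08 271.14 [ 0.6313 -0.2627  0.0332] 25.1
163 243.0 277.92 [ 0.6268 -0.2627  0.0241] 34.9
166 238.3 280.86 [ 0.63   -0.2627  0.0145] 42.6
169 236.19 281.86 [ 0.6323 -0.2627  0.0048] 45.7
[ 0.63455102 -0.26249977  0.14850255]
```

Run:
```python
from h import *
d=grab('wrist');p=np.array(observe()['position']);R=np.array(d['R'])
im=cv2.imread('pics/w3.png');hsv=cv2.cvtColor(im,cv2.COLOR_BGR2HSV);H,S,V=cv2.split(hsv)
green=(H>50)&(H<85)&(S>100)&(V>50)
pb=edge(~green,270,352,270,334,True);pb=[q for q in pb if 300<q[1]<333];print(pb[::6])
dd=dict(d);p3=np.array([.6342,-.2635,.0933]);dd['t']=np.array(d['t']).ravel()-R@(p3-p)
for h in(.013,.015,.017): print(h,fitc(dd,pb,p3[2]+h,.030),'vs tcp',p3)
im=d['pixels'];hsv=cv2.cvtColor(im,cv2.COLOR_BGR2HSV);H,S,V=cv2.split(hsv)
green=(H>50)&(H<85)&(S>100)&(V>50)
pb=edge(~green,272,355,270,326,True);pb=[q for q in pb if 300<q[1]<325]
for h in(.008,.012,.014,.018): print(h,fitc(d,pb,p[2]+h,.0255),circ.__name__,p)
# free radius
for h in (.010,.014,.018):
    P=np.array([plane(d,q,p[2]+h)[:2] for q in pb]);A=np.c_[2*P,np.ones(len(P))];x=np.linalg.lstsq(A,(P**2).sum(1),rcond=None)[0];print(h,x[:2],np.sqrt(x[2]+x[0]**2+x[1]**2))
```

```text
[(297, np.int64(328)), (315, np.int64(330))]
0.013 (array([ 0.5774, -0.2787]), np.float64(0.0005)) vs tcp [ 0.6342 -0.2635  0.0933]
0.015 (array([ 0.579 , -0.2782]), np.float64(0.00049)) vs tcp [ 0.6342 -0.2635  0.0933]
0.017 (array([ 0.5805, -0.2777]), np.float64(0.00047)) vs tcp [ 0.6342 -0.2635  0.0933]
0.008 (array([ 0.6329, -0.2637]), np.float64(0.00026)) circ [ 0.6345308  -0.26260949  0.14843678]
0.012 (array([ 0.6359, -0.2627]), np.float64(0.00027)) circ [ 0.6345308  -0.26260949  0.14843678]
0.014 (array([ 0.6374, -0.2622]), np.float64(0.00028)) circ [ 0.6345308  -0.26260949  0.14843678]
0.018 (array([ 0.6405, -0.2612]), np.float64(0.00033)) circ [ 0.6345308  -0.26260949  0.14843678]
0.01 [ 0.63351419 -0.26349664] 0.02467418502241309
0.014 [ 0.63568596 -0.26277088] 0.02386078424776179
0.018 [ 0.63785773 -0.26204511] 0.02304738347313262
```

>>> {"fn": "jog_arm", "kwargs": {"dr": [[0,0,0],[0,0,0],[0,0,0],[0,0,0],[0,0,0],[0,0,0],[0,0,0],[0,0,0],[0,0,0],[0,0,0]], "slide": [[0.001,-0.0018,0.01],[0,0,0.015],[0,0,0.015],[0,0,0.01],[0,0,0],[0,0,0],[0,0,0],[0,0,0],[0,0,0],[0,0,0]], "gripper": [-1,-1,-1,-1,-1,-1,-1,-1,-1,-1]}}

```text
time_s: 15.3
position: [0.6366, -0.2633, 0.0986]
tool_rot: [[0.311, -0.951, 0.0], [-0.951, -0.311, -0.0], [0.0, -0.0, -1.0]]
ft_force: [-0.4, -0.1, -2.3]
grip_width: 0.0485
```

Run:
```python
from h import *
d=grab('wrist','w8.png');go([.6357,-.2627,.085]);s=grab('side','s8.png')
a=cv2.resize(s['pixels'][90:190,200:310],None,fx=5,fy=5,interpolation=cv2.INTER_CUBIC)
cv2.imwrite('pics/s8c.png',a)
```

```text
t 15.35 pos [ 0.6366 -0.2633  0.0985] slide [-0.0009  0.0006  0.0135] w 0.0487
```

View pics/s8c.png

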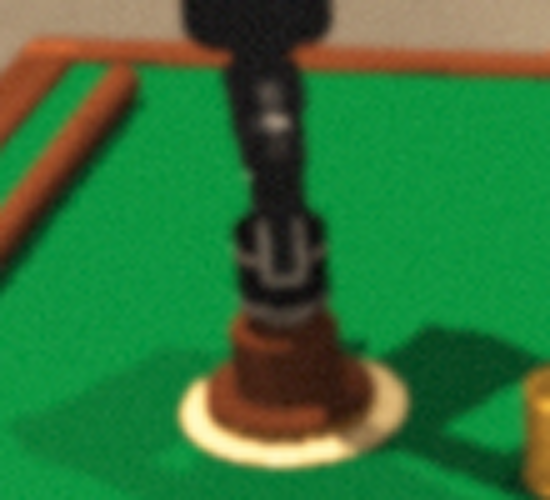

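View pics/w8.png

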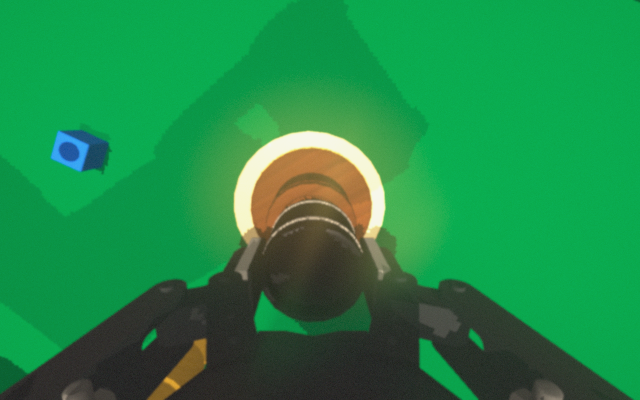

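The side view shows the drum centred over the neck, with crop columns at about 283 against 286. I'll lower it gently.

>>> {"fn": "jog_arm", "kwargs": {"dr": [[0,0,0],[0,0,0],[0,0,0],[0,0,0],[0,0,0],[0,0,0],[0,0,0],[0,0,0],[0,0,0],[0,0,0]], "slide": [[0,0,0.002],[0,0,0.002],[0,0,0.002],[0,0,0.002],[0,0,0.001],[0,0,0.001],[0,0,0],[0,0,0],[0,0,0],[0,0,0]], "gripper": [-1,-1,-1,-1,-1,-1,-1,-1,-1,-1]}}

```text
time_s: 16.4
position: [0.6366, -0.2633, 0.0884]
tool_rot: [[0.311, -0.951, 0.0], [-0.951, -0.311, -0.0], [0.0, -0.0, -1.0]]
ft_force: [0.7, 0.5, -3.0]
grip_width: 0.0484
```

>>> {"fn": "jog_arm", "kwargs": {"dr": [[0,0,0],[0,0,0],[0,0,0],[0,0,0],[0,0,0],[0,0,0],[0,0,0],[0,0,0],[0,0,0],[0,0,0]], "slide": [[0,0,0.001],[0,0,0.001],[0,0,0.001],[0,0,0],[0,0,0],[0,0,0],[0,0,0],[0,0,0],[0,0,0],[0,0,0]], "gripper": [-1,-1,-1,-1,-1,-1,-1,-1,-1,-1]}}

```text
time_s: 17.4
position: [0.6366, -0.2633, 0.0855]
tool_rot: [[0.311, -0.951, 0.0], [-0.951, -0.311, -0.0], [0.0, -0.0, -1.0]]
ft_force: [-0.9, 0.4, 3.4]
grip_width: 0.0483
```

>>> {"fn": "jog_arm", "kwargs": {"dr": [[0,0,0],[0,0,0],[0,0,0],[0,0,0],[0,0,0],[0,0,0],[0,0,0],[0,0,0],[0,0,0],[0,0,0]], "slide": [[0,0,0],[0,0,0],[0,0,0],[0,0,0],[0,0,-0.02],[0,0,-0.03],[0,0,-0.04],[0,0,-0.03],[0,0,-0.01],[0,0,0]], "gripper": [0.3,0.7,1,1,1,1,1,1,1,1]}}

```text
time_s: 18.4
position: [0.6368, -0.2635, 0.2164]
tool_rot: [[0.311, -0.951, 0.002], [-0.951, -0.311, -0.001], [0.002, -0.002, -1.0]]
ft_force: [0.2, 0.1, -0.1]
grip_width: 0.0854
```

Run:
```python
from h import *
d=grab('wrist','w9.png');go([.471,-.189,.2]);s=grab('side','s9.png')
a=cv2.resize(s['pixels'][90:190,200:310],None,fx=5,fy=5,interpolation=cv2.INTER_CUBIC)
cv2.imwrite('pics/s9c.png',a)
```

```text
t 18.45 pos [ 0.6364 -0.2632  0.2145] slide [-0.1219  0.1342  0.0146] w 0.0852
```

View pics/s9c.png

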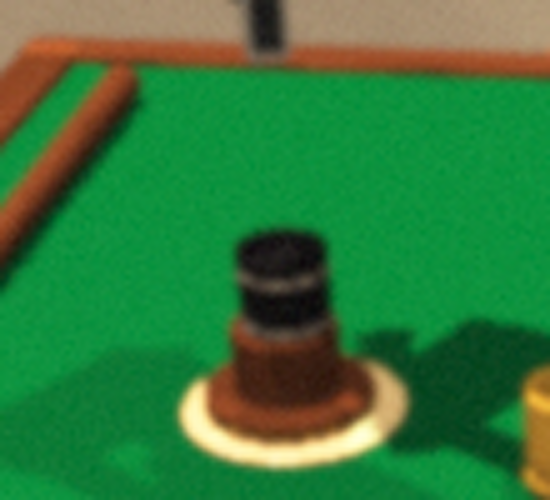

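View pics/w9.png

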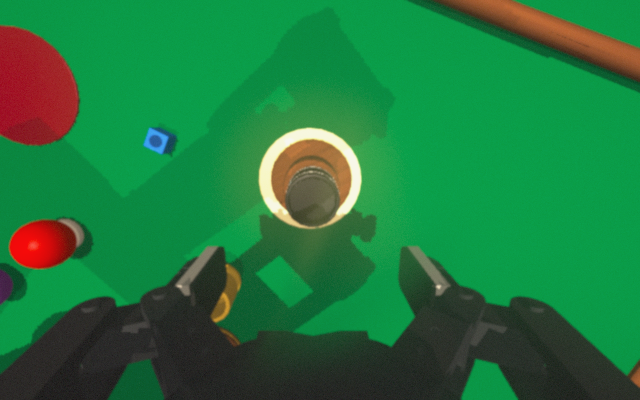

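The drum is seated upright on the plinth: the side crop shows its shoulder flush on the neck at row ~330. The goblet is next.

>>> {"fn": "jog_arm", "kwargs": {"dr": [[0,0,0],[0,0,0],[0,0,0],[0,0,0],[0,0,0],[0,0,0],[0,0,0],[0,0,0],[0,0,0],[0,0,0]], "slide": [[-0.02,0.022,0],[-0.03,0.033,0.003],[-0.03,0.033,0.003],[-0.03,0.033,0.003],[-0.012,0.013,0.003],[0,0,0.003],[0,0,0],[0,0,0],[0,0,0],[0,0,0]], "gripper": [1,1,1,1,1,1,1,1,1,1]}}

```text
time_s: 19.5
position: [0.4718, -0.1892, 0.2]
tool_rot: [[0.311, -0.951, -0.0], [-0.951, -0.311, 0.0], [-0.0, 0.0, -1.0]]
ft_force: [-0.8, -0.3, 0.2]
grip_width: 0.0853
```

Run:
```python
from h import *
d=grab('wrist','w10.png');go([.471,-.189,.2]);im=d['pixels'];p=observe()['position']
print(proj(d,[p[0],p[1],.06]))
cv2.imwrite('pics/w10c.png',cv2.resize(im[130:240,250:370],None,fx=5,fy=5,interpolation=cv2.INTER_CUBIC))
```

```text
t 19.55 pos [ 0.4717 -0.1892  0.2001] slide [-0.0004  0.0006  0.0001] w 0.0858
[[312.08619498 193.81173067]]
```

View pics/w10c.png

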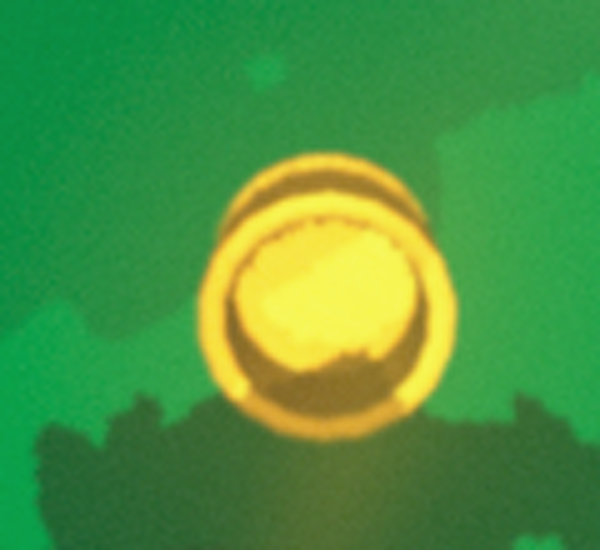

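>>> {"fn": "jog_arm", "kwargs": {"dr": [[0,0,0],[0,0,0],[0,0,0],[0,0,0],[0,0,0],[0,0,0],[0,0,0],[0,0,0],[0,0,0],[0,0,0]], "slide": [[0.0034,-0.0005,0.02],[0,0,0.04],[0,0,0.04],[0,0,0.03],[0,0,0.02],[0,0,0.006],[0,0,0],[0,0,0],[0,0,0],[0,0,0]], "gripper": [1,1,1,1,1,1,1,1,0.4,0.2]}}

```text
time_s: 20.55
position: [0.4732, -0.1923, 0.0452]
tool_rot: [[0.311, -0.951, 0.001], [-0.951, -0.311, -0.001], [0.001, -0.001, -1.0]]
ft_force: [0.1, -0.4, -0.2]
grip_width: 0.0591
```

>>> {"fn": "jog_arm", "kwargs": {"dr": [[0,0,0],[0,0,0],[0,0,0],[0,0,0],[0,0,0],[0,0,0],[0,0,0],[0,0,0],[0,0,0],[0,0,0]], "slide": [[0,0,0],[0,0,0],[0,0,0],[0,0,0],[0,0,0],[0,0,-0.01],[0,0,-0.03],[0,0,-0.045],[0,0,-0.045],[0,0,-0.03]], "gripper": [-1,-1,-1,-1,-1,-1,-1,-1,-1,-1]}}

```text
time_s: 21.55
position: [0.473, -0.1921, 0.208]
tool_rot: [[0.311, -0.951, 0.003], [-0.951, -0.311, -0.002], [0.003, -0.002, -1.0]]
ft_force: [0.8, 0.3, -2.8]
grip_width: 0.048
```

Run:
```python
from h import *
d=grab('wrist','w11.png');go([.6364,-.2630,.2])
```

```text
t 21.6 pos [ 0.4742 -0.1929  0.2119] slide [ 0.1169 -0.1323  0.0137] w 0.0481
```

View pics/w11.png

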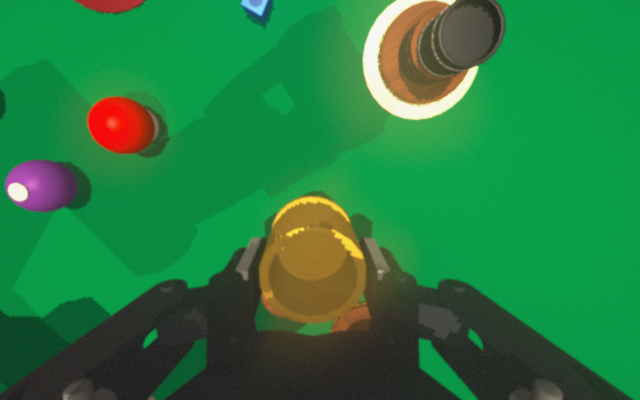

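The goblet is gripped squarely. Moving over the stack.

>>> {"fn": "jog_arm", "kwargs": {"dr": [[0,0,0],[0,0,0],[0,0,0],[0,0,0],[0,0,0],[0,0,0],[0,0,0],[0,0,0],[0,0,0],[0,0,0]], "slide": [[0.012,-0.013,0],[0.022,-0.025,0.003],[0.027,-0.03,0.003],[0.027,-0.03,0.003],[0.02,-0.024,0.003],[0.009,-0.01,0.001],[0,0,0.0],[0,0,0],[0,0,0],[0,0,0]], "gripper": [-1,-1,-1,-1,-1,-1,-1,-1,-1,-1]}}

```text
time_s: 22.6
position: [0.6341, -0.262, 0.1919]
tool_rot: [[0.31, -0.951, 0.0], [-0.951, -0.31, -0.0], [0.0, -0.0, -1.0]]
ft_force: [0.3, -0.3, -2.6]
grip_width: 0.0483
```

Run:
```python
from h import *
d=grab('wrist','w12.png');go([.6364,-.2630,.148]);s=grab('side','s12.png')
cv2.imwrite('pics/s12c.png',cv2.resize(s['pixels'][70:190,200:310],None,fx=5,fy=5,interpolation=cv2.INTER_CUBIC))
```

```text
t 22.65 pos [ 0.6342 -0.262   0.192 ] slide [ 0.0016 -0.0018  0.044 ] w 0.0483
```

View pics/w12.png

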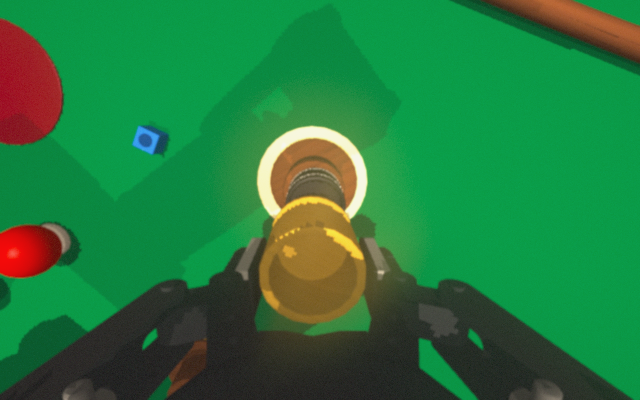

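View pics/s12c.png

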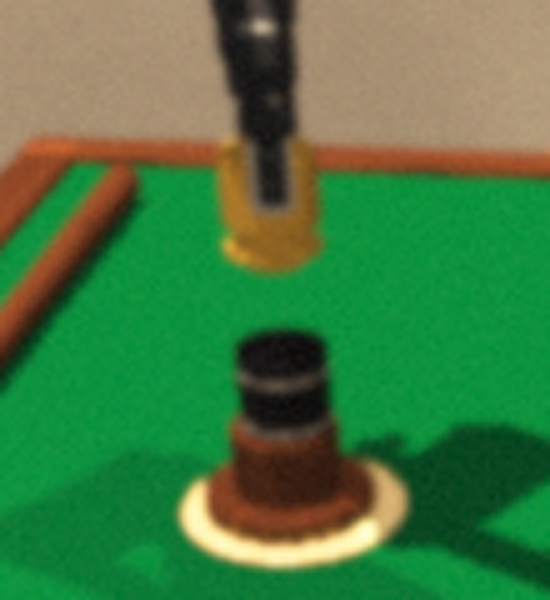

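Run:
```python
from h import *
d=grab('wrist');p=np.array(observe()['position']);R=np.array(d['R'])
im=cv2.imread('pics/w9.png');dd=dict(d);p3=np.array([.6364,-.2632,.2145]);dd['t']=np.array(d['t']).ravel()-R@(p3-p)
c=cv2.resize(im[150:240,270:360],None,fx=6,fy=6,interpolation=cv2.INTER_CUBIC);cv2.imwrite('pics/w9c.png',c)
print('axis',(proj(dd,[p3[0],p3[1],.098])-[270,150])*6)
s=grab('side');g=s['pixels'].astype(int)
for r in list(range(100,122,3))+list(range(138,156,3)):
    row=g[r,235:285]
    if r<123: v=row[:,2]-row[:,1];v=-v   # gold: R>G
    else: v=row[:,1]-np.maximum(row[:,0],row[:,2])
    h=35 if r>123 else 20
    idx=np.where(v<h)[0]
    if len(idx)==0: continue
    i,j=idx[0],idx[-1];m=235+(i+j)/2
    a,b=ray(s,(m,r));k=(-.2627-a[1])/b[1];print(r,235+i,235+j,(a+b*k).round(4))
```

```text
axis [[252.7105992  300.94103904]]
100 235 284 [ 0.6157 -0.2627  0.2037]
103 241 284 [ 0.6086 -0.2627  0.1962]
106 244 262 [ 0.6336 -0.2627  0.1875]
109 244 263 [ 0.633  -0.2627  0.1796]
112 245 263 [ 0.6324 -0.2627  0.1716]
115 245 262 [ 0.6344 -0.2627  0.1635]
118 245 263 [ 0.6338 -0.2627  0.1554]
121 246 261 [ 0.6358 -0.2627  0.1471]
138 248 263 [ 0.6345 -0.2627  0.0991]
141 248 264 [ 0.6339 -0.2627  0.0904]
144 248 264 [ 0.6346 -0.2627  0.0816]
147 248 265 [ 0.634  -0.2627  0.0727]
150 249 265 [ 0.6333 -0.2627  0.0637]
153 247 266 [ 0.6354 -0.2627  0.0546]
```

View pics/w9c.png

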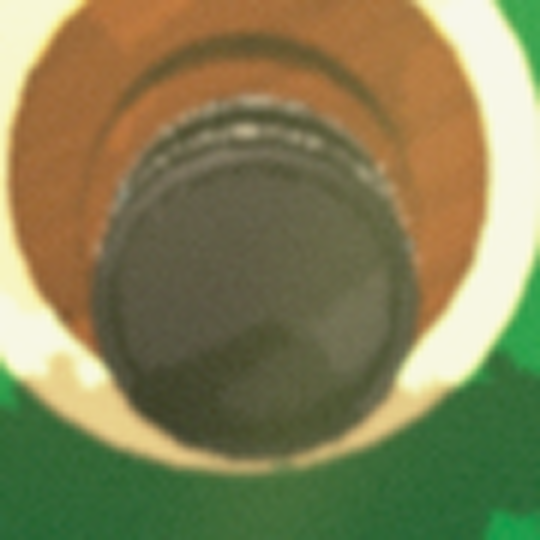

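>>> {"fn": "jog_arm", "kwargs": {"dr": [[0,0,0],[0,0,0],[0,0,0],[0,0,0],[0,0,0],[0,0,0],[0,0,0],[0,0,0],[0,0,0],[0,0,0]], "slide": [[0.002,-0.0012,0.01],[0,0,0.015],[0,0,0.01],[0,0,0.007],[0,0,0.003],[0,0,0.002],[0,0,0.002],[0,0,0.001],[0,0,0.001],[0,0,0]], "gripper": [-1,-1,-1,-1,-1,-1,-1,-1,-1,-1]}}

```text
time_s: 23.8
position: [0.6364, -0.2638, 0.1404]
tool_rot: [[0.311, -0.951, 0.0], [-0.951, -0.311, -0.0], [0.0, -0.0, -1.0]]
ft_force: [-0.2, 0.2, -2.6]
grip_width: 0.0482
```

>>> {"fn": "jog_arm", "kwargs": {"dr": [[0,0,0],[0,0,0],[0,0,0],[0,0,0],[0,0,0],[0,0,0],[0,0,0],[0,0,0],[0,0,0],[0,0,0]], "slide": [[0,0,0.001],[0,0,0.001],[0,0,0.001],[0,0,0.001],[0,0,0],[0,0,0],[0,0,0],[0,0,0],[0,0,0],[0,0,0]], "gripper": [-1,-1,-1,-1,-1,-1,-1,-1,-1,-1]}}

```text
time_s: 24.8
position: [0.6365, -0.2639, 0.1366]
tool_rot: [[0.311, -0.951, 0.0], [-0.951, -0.311, -0.0], [0.0, -0.0, -1.0]]
ft_force: [-0.4, -0.1, 0.4]
grip_width: 0.0481
```

Light contact at the expected seat height. One more millimetre.

>>> {"fn": "jog_arm", "kwargs": {"dr": [[0,0,0],[0,0,0],[0,0,0],[0,0,0],[0,0,0],[0,0,0],[0,0,0],[0,0,0],[0,0,0],[0,0,0]], "slide": [[0,0,0.0005],[0,0,0.0005],[0,0,0],[0,0,0],[0,0,0],[0,0,0],[0,0,0],[0,0,0],[0,0,0],[0,0,0]], "gripper": [-1,-1,-1,-1,-1,-1,-1,-1,-1,-1]}}

```text
time_s: 25.8
position: [0.6366, -0.264, 0.1364]
tool_rot: [[0.311, -0.951, 0.001], [-0.951, -0.311, -0.001], [0.001, -0.001, -1.0]]
ft_force: [-2.1, -0.2, 5.7]
grip_width: 0.048
```

>>> {"fn": "jog_arm", "kwargs": {"dr": [[0,0,0],[0,0,0],[0,0,0],[0,0,0],[0,0,0],[0,0,0],[0,0,0],[0,0,0],[0,0,0],[0,0,0]], "slide": [[0,0,0],[0,0,0],[0,0,0],[0,0,0],[0,0,-0.02],[0,0,-0.03],[0,0,-0.04],[0,0,-0.03],[0,0,-0.01],[0,0,0]], "gripper": [0.3,0.7,1,1,1,1,1,1,1,1]}}

```text
time_s: 26.8
position: [0.6366, -0.2639, 0.2662]
tool_rot: [[0.311, -0.951, 0.002], [-0.951, -0.311, -0.001], [0.002, -0.001, -1.0]]
ft_force: [-0.7, 0.2, 0.2]
grip_width: 0.0852
```

Run:
```python
from h import *
d=grab('wrist','w13.png');go([.453,.185,.25]);s=grab('side','s13.png');p=observe()['position'];im=d['pixels']
cv2.imwrite('pics/s13c.png',cv2.resize(s['pixels'][70:190,200:310],None,fx=5,fy=5,interpolation=cv2.INTER_CUBIC))
cv2.imwrite('pics/w13c.png',cv2.resize(im[150:250,260:360],None,fx=6,fy=6,interpolation=cv2.INTER_CUBIC))
print('axis',(proj(d,[p[0],p[1],.151])-[260,150])*6)
```

```text
t 26.85 pos [ 0.6363 -0.2637  0.2643] slide [-0.4834  0.0348  0.0148] w 0.0851
axis [[308.30398868 307.44964646]]
```

View pics/s13c.png

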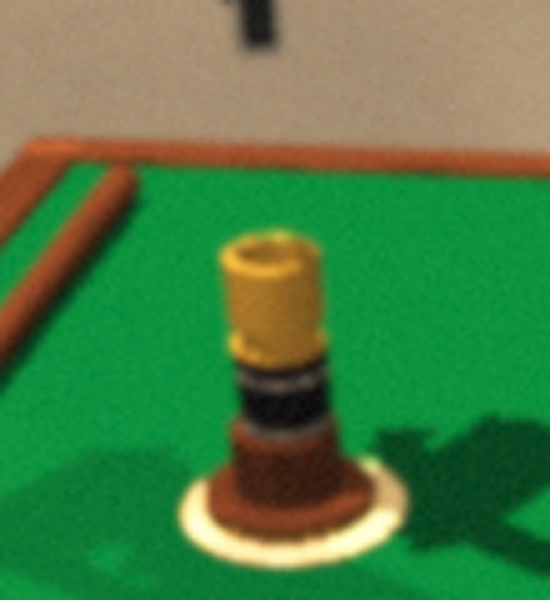

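View pics/w13c.png

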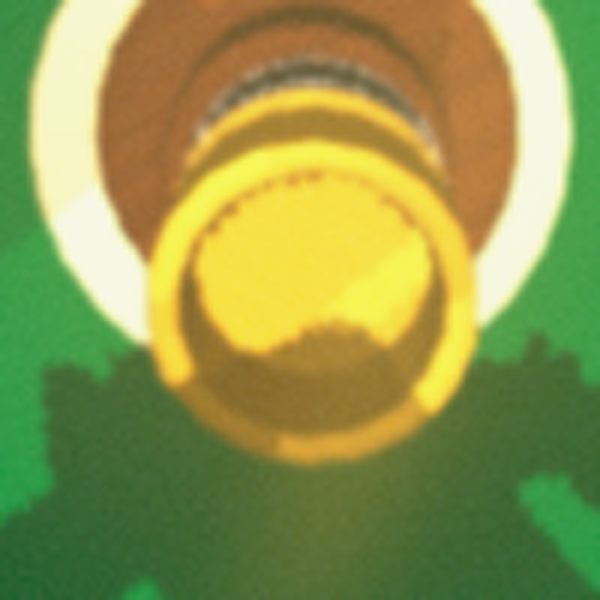

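The goblet is seated upright, and its rim is within 1 mm of the tool axis. Next is the black ball.

>>> {"fn": "jog_arm", "kwargs": {"dr": [[0,0,0],[0,0,0],[0,0,0],[0,0,0],[0,0,0],[0,0,0],[0,0,0],[0,0,0],[0,0,0],[0,0,0]], "slide": [[-0.04,0.003,0],[-0.048,0.004,0],[-0.048,0.004,0],[-0.048,0.004,0],[-0.048,0.004,0],[-0.048,0.004,0],[-0.048,0.004,0],[-0.048,0.004,0],[-0.048,0.004,0],[-0.045,0,0]], "gripper": [1,1,1,1,1,1,1,1,1,1]}}

```text
time_s: 27.9
position: [0.4555, 0.1727, 0.2638]
tool_rot: [[0.311, -0.951, -0.003], [-0.951, -0.311, -0.0], [-0.001, 0.003, -1.0]]
ft_force: [1.5, -0.0, -0.3]
grip_width: 0.0854
```

>>> {"fn": "jog_arm", "kwargs": {"dr": [[0,0,0],[0,0,0],[0,0,0],[0,0,0],[0,0,0],[0,0,0],[0,0,0],[0,0,0],[0,0,0],[0,0,0]], "slide": [[-0.014,0,0.02],[0,0,0.03],[0,0,0.015],[0,0,0],[0,0,0],[0,0,0],[0,0,0],[0,0,0],[0,0,0],[0,0,0]], "gripper": [1,1,1,1,1,1,1,1,1,1]}}

```text
time_s: 28.9
position: [0.4531, 0.1845, 0.2005]
tool_rot: [[0.311, -0.951, 0.0], [-0.951, -0.311, 0.0], [0.0, -0.0, -1.0]]
ft_force: [-0.7, 0.6, 0.5]
grip_width: 0.0854
```

Run:
```python
from h import *
d=grab('wrist','w14.png');go([.453,.185,.025]);p=observe()['position'];im=d['pixels']
print('axis',(proj(d,[p[0],p[1],.033])-[260,140])*6)
cv2.imwrite('pics/w14c.png',cv2.resize(im[140:240,260:360],None,fx=6,fy=6,interpolation=cv2.INTER_CUBIC))
```

```text
t 28.95 pos [0.4531 0.1845 0.2004] slide [-0.0005 -0.      0.1754] w 0.0854
axis [[312.66030003 284.94975065]]
```

View pics/w14.png

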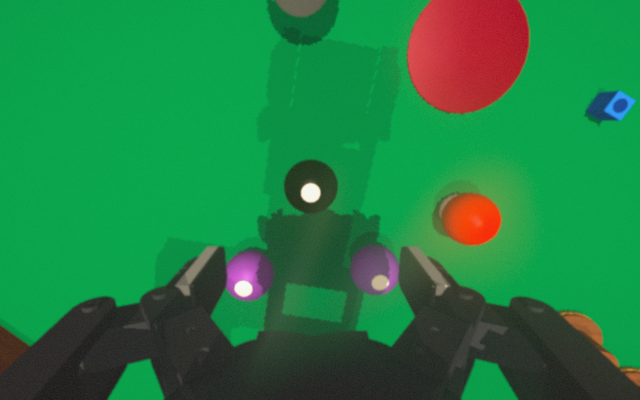

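View pics/w14c.png

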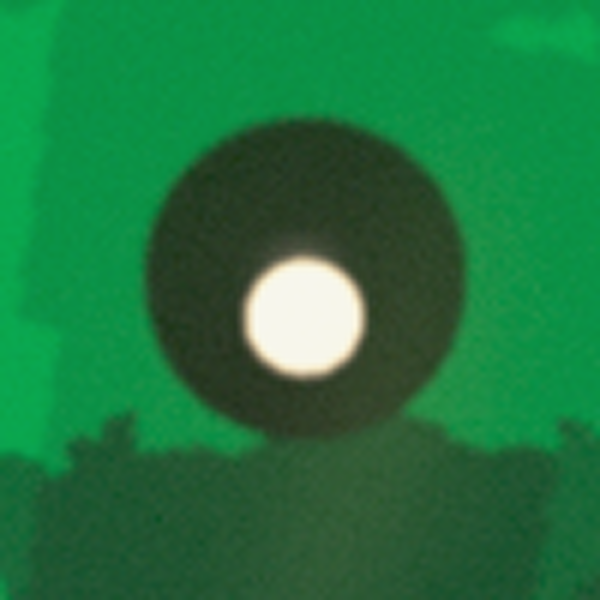

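The crop shows the black ball with one white spot at about (311,186) and the purple balls clear of the fingers. Grasping it now.

>>> {"fn": "jog_arm", "kwargs": {"dr": [[0,0,0],[0,0,0],[0,0,0],[0,0,0],[0,0,0],[0,0,0],[0,0,0],[0,0,0],[0,0,0],[0,0,0]], "slide": [[-0.0012,-0.0012,0.03],[0,0,0.04],[0,0,0.04],[0,0,0.03],[0,0,0.02],[0,0,0.013],[0,0,0],[0,0,0],[0,0,0],[0,0,0]], "gripper": [1,1,1,1,1,1,1,1,0.7,0.5], "force": 30}}

```text
time_s: 29.95
position: [0.4543, 0.1861, 0.0281]
tool_rot: [[0.311, -0.951, 0.002], [-0.951, -0.311, 0.0], [0.0, -0.002, -1.0]]
ft_force: [-0.3, -0.3, 0.7]
grip_width: 0.0642
```

>>> {"fn": "jog_arm", "kwargs": {"dr": [[0,0,0],[0,0,0],[0,0,0],[0,0,0],[0,0,0],[0,0,0],[0,0,0],[0,0,0],[0,0,0],[0,0,0]], "slide": [[0,0,0],[0,0,0],[0,0,0],[0,0,0],[0,0,0],[0,0,0],[0,0,-0.01],[0,0,-0.02],[0,0,-0.02],[0,0,0]], "gripper": [0.3,0,-1,-1,-1,-1,-1,-1,-1,-1]}}

```text
time_s: 30.95
position: [0.455, 0.1861, 0.0797]
tool_rot: [[0.311, -0.95, 0.005], [-0.951, -0.311, 0.001], [0.001, -0.005, -1.0]]
ft_force: [-0.6, -0.4, -2.6]
grip_width: 0.0557
```

Run:
```python
from h import *
d=grab('wrist','w15.png');go([.6372,-.2641,.25])
```

```text
t 31.0 pos [0.4543 0.186  0.0783] slide [ 0.4847 -0.0345 -0.1714] w 0.0557
```

View pics/w15.png

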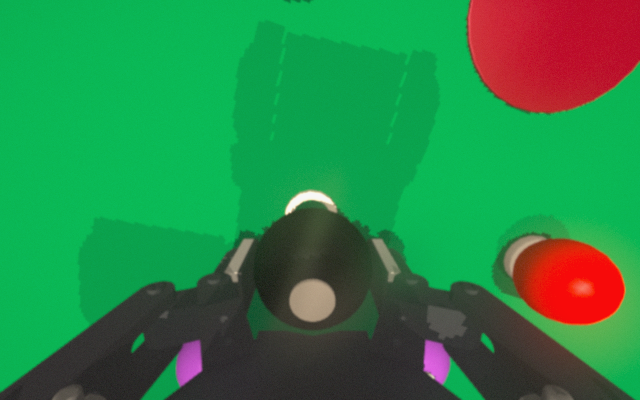

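>>> {"fn": "jog_arm", "kwargs": {"dr": [[0,0,0],[0,0,0],[0,0,0],[0,0,0],[0,0,0],[0,0,0],[0,0,0],[0,0,0],[0,0,0],[0,0,0]], "slide": [[0,0,-0.02],[0,0,-0.035],[0.02,0,-0.035],[0.03,0,-0.03],[0.035,-0.005,-0.02],[0.04,-0.005,-0.01],[0.04,-0.005,0],[0.04,-0.005,0],[0.04,-0.005,0],[0.04,-0.005,0]], "gripper": [-1,-1,-1,-1,-1,-1,-1,-1,-1,-1]}}

```text
time_s: 32.0
position: [0.5711, -0.0772, 0.2258]
tool_rot: [[0.31, -0.951, -0.002], [-0.951, -0.31, 0.001], [-0.001, 0.002, -1.0]]
ft_force: [1.1, 0.9, -1.1]
grip_width: 0.0556
```

>>> {"fn": "jog_arm", "kwargs": {"dr": [[0,0,0],[0,0,0],[0,0,0],[0,0,0],[0,0,0],[0,0,0],[0,0,0],[0,0,0],[0,0,0],[0,0,0]], "slide": [[0.04,-0.0035,0],[0.04,0,0],[0.04,0,0],[0.035,0,0],[0.025,0,0],[0.012,0,0],[0.006,0,0],[0,0,0],[0,0,0],[0,0,0]], "gripper": [-1,-1,-1,-1,-1,-1,-1,-1,-1,-1]}}

```text
time_s: 33.0
position: [0.6357, -0.2616, 0.2277]
tool_rot: [[0.312, -0.95, 0.0], [-0.95, -0.312, 0.0], [0.0, -0.0, -1.0]]
ft_force: [0.3, -1.0, -2.9]
grip_width: 0.0552
```

Run:
```python
from h import *
d=grab('wrist','w16.png');go([.6372,-.2641,.165]);s=grab('side','s16.png');im=d['pixels'];p=np.array(observe()['position'])
print(proj(d,[p[0],p[1],p[2]+.006]))
cv2.imwrite('pics/s16c.png',cv2.resize(s['pixels'][50:190,200:310],None,fx=4,fy=4,interpolation=cv2.INTER_CUBIC))
```

```text
t 33.05 pos [ 0.6357 -0.2617  0.2277] slide [ 0.0027 -0.0006  0.0627] w 0.0555
[[312.49497651 268.16616883]]
```

View pics/w16.png

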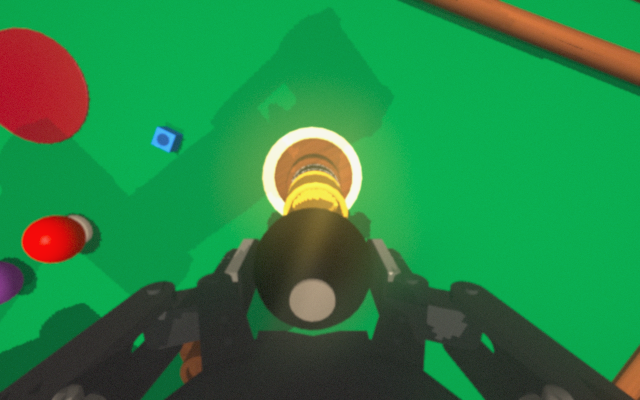

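View pics/s16c.png

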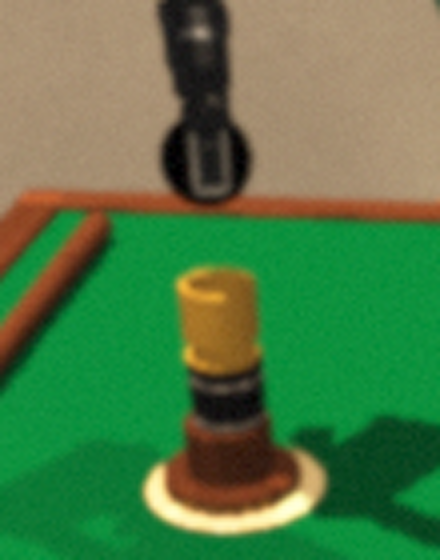

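>>> {"fn": "jog_arm", "kwargs": {"dr": [[0,0,0],[0,0,0],[0,0,0],[0,0,0],[0,0,0],[0,0,0],[0,0,0],[0,0,0],[0,0,0],[0,0,0]], "slide": [[0.0027,-0.0006,0.01],[0,0,0.015],[0,0,0.014],[0,0,0.01],[0,0,0.004],[0,0,0.002],[0,0,0.001],[0,0,0],[0,0,0],[0,0,0]], "gripper": [-1,-1,-1,-1,-1,-1,-1,-1,-1,-1]}}

```text
time_s: 34.1
position: [0.6372, -0.2652, 0.1717]
tool_rot: [[0.311, -0.951, 0.001], [-0.951, -0.311, -0.0], [0.001, -0.0, -1.0]]
ft_force: [0.1, 1.1, -2.1]
grip_width: 0.0556
```

>>> {"fn": "jog_arm", "kwargs": {"dr": [[0,0,0],[0,0,0],[0,0,0],[0,0,0],[0,0,0],[0,0,0],[0,0,0],[0,0,0],[0,0,0],[0,0,0]], "slide": [[0,0,0.001],[0,0,0.001],[0,0,0.001],[0,0,0],[0,0,0],[0,0,0],[0,0,0],[0,0,0],[0,0,0],[0,0,0]], "gripper": [-1,-1,-1,-1,-1,-1,-1,-1,-1,-1]}}

```text
time_s: 35.1
position: [0.6372, -0.2652, 0.1686]
tool_rot: [[0.311, -0.951, 0.0], [-0.951, -0.311, -0.0], [0.0, -0.0, -1.0]]
ft_force: [-1.1, 0.2, 3.9]
grip_width: 0.0555
```

Contact came about 2 mm early, with y about 1 mm off, so I'll correct sideways and go on down.

>>> {"fn": "jog_arm", "kwargs": {"dr": [[0,0,0],[0,0,0],[0,0,0],[0,0,0],[0,0,0],[0,0,0],[0,0,0],[0,0,0],[0,0,0],[0,0,0]], "slide": [[0,0,-0.002],[-0.001,0,0],[0,0,0.001],[0,0,0.001],[0,0,0.001],[0,0,0],[0,0,0],[0,0,0],[0,0,0],[0,0,0]], "gripper": [-1,-1,-1,-1,-1,-1,-1,-1,-1,-1]}}

```text
time_s: 36.1
position: [0.6369, -0.2642, 0.1677]
tool_rot: [[0.311, -0.951, 0.001], [-0.951, -0.311, -0.0], [0.001, -0.0, -1.0]]
ft_force: [-1.4, 1.0, 3.9]
grip_width: 0.0555
```

Run:
```python
from h import *
print(observe()['ft_force'],observe()['position'],observe()['wrist_torque'])
s=grab('side');d=grab('wrist','w17.png')
cv2.imwrite('pics/s17c.png',cv2.resize(s['pixels'][80:190,200:310],None,fx=5,fy=5,interpolation=cv2.INTER_CUBIC))
```

```text
[-1.36992974  0.99564314  3.94215478] [ 0.63693867 -0.26421013  0.16768034] [ 0.07364855  0.13417447 -0.01176765]
```

View pics/s17c.png

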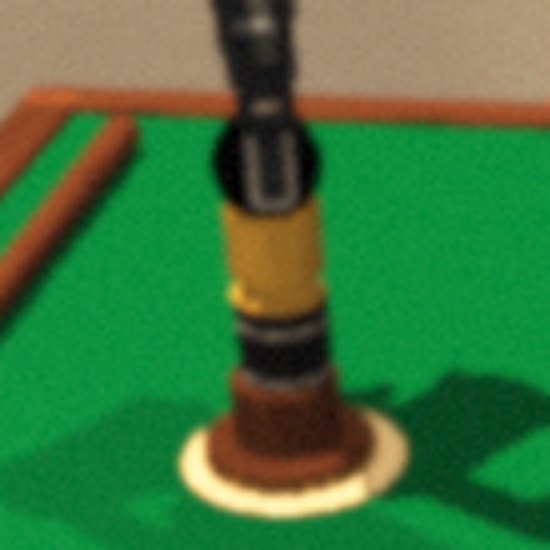

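View pics/w17.png

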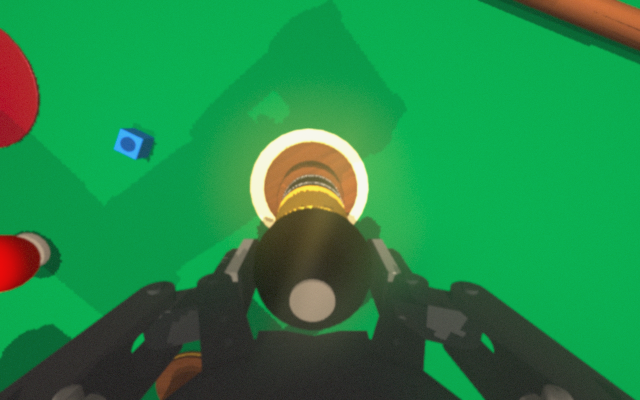

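The ball sits in the mouth on all sides to within about 1 mm. I'll open gradually and retreat straight up.

>>> {"fn": "jog_arm", "kwargs": {"dr": [[0,0,0],[0,0,0],[0,0,0],[0,0,0],[0,0,0],[0,0,0],[0,0,0],[0,0,0],[0,0,0],[0,0,0]], "slide": [[0,0,0],[0,0,0],[0,0,0],[0,0,0],[0,0,0],[0,0,0],[0,0,-0.01],[0,0,-0.02],[0,0,-0.03],[0,0,-0.03]], "gripper": [0.4,0.5,0.7,0.9,1,1,1,1,1,1]}}

```text
time_s: 37.2
position: [0.6367, -0.2641, 0.2591]
tool_rot: [[0.311, -0.951, 0.0], [-0.951, -0.311, -0.0], [0.0, -0.0, -1.0]]
ft_force: [-0.1, 0.7, 0.5]
grip_width: 0.0852
```

>>> {"fn": "jog_arm", "kwargs": {"dr": [[0,0,0],[0,0,0],[0,0,0],[0,0,0],[0,0,0],[0,0,0],[0,0,0],[0,0,0],[0,0,0],[0,0,0]], "slide": [[0,0.02,-0.02],[0,0.04,0],[0,0.04,0],[0,0.04,0],[0,0.04,0],[0,0.02,0],[0,0,0],[0,0,0],[0,0,0],[0,0,0]], "gripper": [1,1,1,1,1,1,1,1,1,1]}}

```text
time_s: 38.2
position: [0.4475, -0.3259, 0.2773]
tool_rot: [[0.312, -0.95, 0.0], [-0.95, -0.312, 0.0], [-0.0, -0.0, -1.0]]
ft_force: [0.6, 0.2, -0.9]
grip_width: 0.0853
```

Run:
```python
from h import *
s=grab('side','s18.png');d=grab('wrist','w18.png');t=grab('top','t18.png')
cv2.imwrite('pics/s18c.png',cv2.resize(s['pixels'][80:190,200:310],None,fx=5,fy=5,interpolation=cv2.INTER_CUBIC))
for z in (.171,): print((proj(s,[.6372,-.2641,z])-[200,80])*5)
```

```text
[[261.48303639 159.87690164]]
```

View pics/s18c.png

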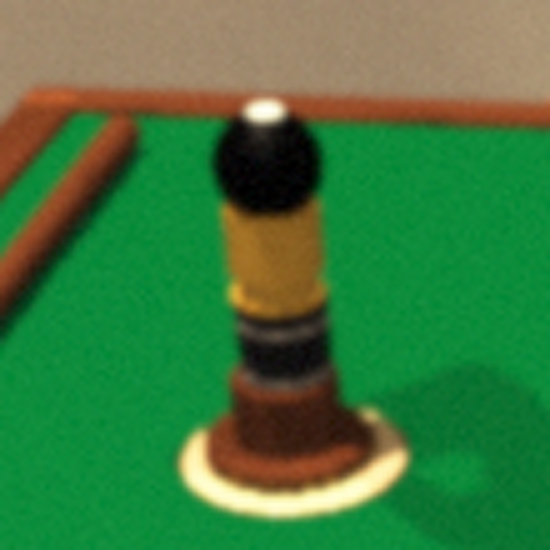

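View pics/w18.png

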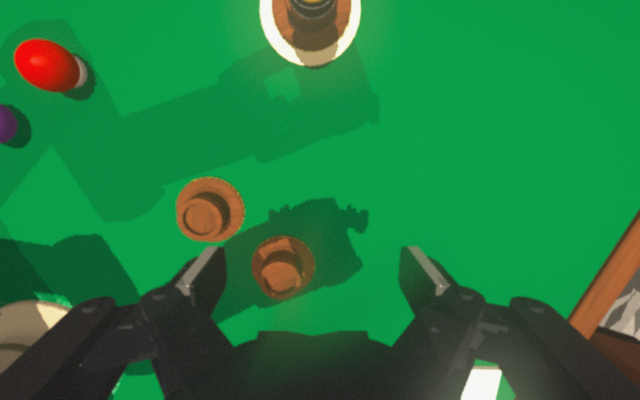

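View pics/t18.png

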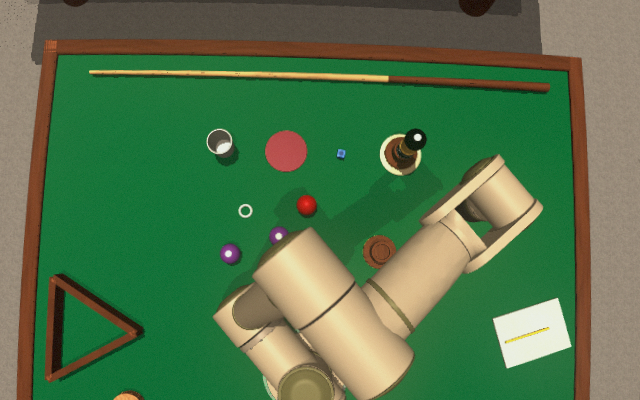

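The side crop shows the whole stack upright. The ball's centre is at about (267,161) against a predicted (261,160), roughly a 1 px difference in the raw image. In the top view the tumbler (220,142), red ball (306,205) and chalk (341,154) haven't moved. Handing in.

Run:
```python
from h import *
print(env.close_job(),observe()['time_s'])
```

```text
the job is handed in; nothing more can be done
the job is handed in; nothing more can be done
```

The trophy is rebuilt on the cream mat and the job is handed in at about 38 s. I used the plinth farthest from the base, then the drum, the goblet and the black ball, in that order.

**Final checks:** The last pictures show the stack upright and centred on the mat. The gripper had backed well away. The tumbler, red ball and chalk were at their first pixel positions.

**Seating heights:** The plinth, drum and goblet touched down within about 0.5 mm of their expected heights.

**What disagreed:**
- **Drum position:** The side and wrist views of the held drum differed by about 5 mm. I placed it between the two readings and it went in without resistance.
- **Ball contact:** The ball first touched about 2.5 mm early, and still 1.7 mm high after a 1 mm sideways correction. After release its centre was about 1 px from the predicted seat.
- **Wrist force:** It read 41 N for a moment while gripping the plinth. That is within the 120 N wrist limit. I put it down to the pads swinging forward as they closed rather than the gripper's body pressing, but could not confirm that.

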